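Unplug the bone mill's hopper and feed it

TASK

Screw the puller rod all the way down into the tapped plug that shuts the throat in the floor of the mill's feed hopper, draw the plug straight up and out, and stand it upright on the green mat with the puller left in it. Then tip every scoop pan that holds bone pieces into the hopper, until all the bone pieces are in the hopper, and leave both pans lying flat, right way up, on the bench. Keep the plug upright throughout and leave the jar and the carton alone.

Things in the scene. Friction and masses are not known exactly. Their poses are not given: they have to be found in the camera images.
- hopper: Square steel feed hopper, fixed. Origin at the centre of its underside on the bench, z up. Flat floor, top face 45 mm above the bench, with a square throat 64 x 64 mm at the centre (sides along x and y), closed 4 mm above the bench. Four thin walls flare from 86 mm either side of centre at the floor to 118 mm at the rim, a round bar 8 mm thick, top 95 mm above the bench.
- plug: Loose aluminium plug, 60 x 60 x 40 mm high, about 0.3 kg, sitting in the hopper's throat (2 mm play each side), its top 1 mm below the hopper's floor. Origin at the centre of its underside, z up. From its top a bore of 38 mm diameter goes 37 mm down, holding a coarse two-start right-hand thread: two helical ridges 5 mm thick, half a turn apart, reaching in to 11.5 mm from the axis.
- plug_mouth (a point): Centre of the plug's top face, the mouth of the bore. Thread lead 28 mm a turn, from 1 mm below the top for 0.92 turn. The puller's nose may be set into the bore at any angle; its lugs then rest on a ridge, 0 to 14 mm down. Turned clockwise seen from above it winds down 28 mm a turn, with 4 mm of axial play.
- puller: Loose steel puller rod, 137 mm long, 0.18 kg, upright in its stand. Origin at the tip of its nose, z along the rod to its head. Nose 19 mm in diameter, tip tapered; two lugs 5 mm thick along x, 10 mm above the tip, reach 16 mm from the axis. Collar 48 mm in diameter from 34 to 39 mm above the tip: it meets the plug's top when fully screwed in (tip then 6 mm above the plug's origin).
- puller_head (a point): Centre of the puller's square black head, 28 x 28 mm, 34 mm high, sides along the puller's x and y, 120 mm above the tip: the place to grip it. Below it the shaft is 18 mm in diameter.
- stand: Fixed wooden block 80 x 80 x 50 mm with a hole 40 mm in diameter through it, in which the puller hangs by its collar (tip 16 mm above the bench, head centre 136 mm above the bench). Origin at the centre of its underside.
- mat: Fixed green mat, 130 x 130 mm, 3 mm thick, on the bench. Origin at the centre of its underside.
- pan_a: Loose steel scoop pan, about 0.25 kg, on the bench. Origin on its underside, x from mouth to handle, z up. Pan x -85 to 62 mm, 95 mm wide, walls 40 mm high, floor 4 mm thick; open at the mouth end (x = -85 mm) but for a sill 5 mm high sloping up. Handle points away from the robot at the start, within 9 degrees. Holds 0 to 3 bone pieces; they slide out when it is tipped 50 to 70 degrees.
- pan_a_grip (a point): Grip point on the centre line of pan_a's black handle bar, at x = 105, z = 34 mm of the pan. The bar runs along the pan's x from 62 to 147 mm, 20 mm wide and 16 mm high.
- pan_b: A second scoop pan, the same as pan_a.
- pan_b_grip (a point): Grip point on pan_b's handle, as for pan_a.
- bone_a0: Loose brown bone piece, 68 x 32 x 20 mm, 40 g: a shaft 15 mm thick along x with two knuckles side by side at each end. Origin at the centre of its underside. It starts in pan_a, lying across it; it may be absent.
- bone_a1: Bone piece like bone_a0, in pan_a; may be absent.
- bone_a2: Bone piece like bone_a0, in pan_a; may be absent.
- bone_b0: Bone piece like bone_a0, in pan_b; may be absent.
- bone_b1: Bone piece like bone_a0, in pan_b; may be absent.
- bone_b2: Bone piece like bone_a0, in pan_b; may be absent.
- jar: Bystander: closed jar, 60 mm across, 90 mm high, at the far side of the bench.
- carton: Bystander: open cardboard box 90 x 120 x 50 mm at the far side.

How it is judged:
By the outcome, as a careful person would: the job done as asked, in the order asked, and still so for the second after the job is handed in, with the robot touching nothing.
Of bone_a0, bone_a1, bone_a2, bone_b0, bone_b1, bone_b2 only 2 to 6 are there at a start; the rules pass over those that are not, and their reading is None.
At some moment in a run one of pan_a, pan_b may be knocked a few centimetres aside while the robot is not near it.
It also fails if it takes over 200 s, if anything falls off the work surface, if the arm or the gripper's body presses on something with over 40 N, if the wrist force passes 120 N, or if a joint passes its speed limit or range.

ROBOT

A 6-joint arm with a two-finger parallel gripper is mounted at the origin on the work surface. World frame = base frame: x ahead of the robot, y to its left, z up, the work surface at z = 0. Lengths are in m, angles in rad, forces in N, time in s.
With the tool pointing down it reaches from about 0.275 to 0.825 m from the base axis. Payload 5.2 kg.
Tool frame: the origin (TCP) lies midway between the tips of the shut fingers; the grasp point (between the pads) lies 19 mm behind it (arm.tcp_to_grasp is the distance from the TCP to the grasp point, in m); z points along the fingers, y is the line along which they close (so a half turn about z gives the same grasp; the last joint's range is limited). The gripper opens to 93 mm and grips with 3 to 60 N. Pads are 15 mm wide; open, the fingers measure 128 mm over their backs; the gripper's body (75 mm by 188 mm) begins 65 mm behind the grasp point.
Start: joints at [-1.311, 0.259, 1.535, -0, 1.348, -0.203], TCP at [0.246, -0.492, 0.219] pointing down, gripper open.
Joint ranges: [-3.14, 3.14], [-0.91, 2.08], [0.19, 2.58], [-1.22, 4.36], [0.22, 2.71], [-3.12, 3.12]. Speed limits (rad/s): [2.57, 2.57, 3.14, 3.14, 3.14, 3.14].

INTERFACE

Orientations are given as a rotation vector (axis times angle).
In Python, from station import arm gives the robot as it stands.
- The arm moves only by the shell command python3 -m crank 'ROWS'. ROWS is JSON, a list of rows, each a list of 7 numbers: the shift along the world's x, y, z normalised to -1 to 1, where 1 is 25 cm, then the turn, a rotation vector about the world's x, y, z normalised to -1 to 1, where 1 is pi rad, then the gripper command: -1 is shut, 1 is fully open, values between are in proportion. In form: [[tx, ty, tz, wx, wy, wz, jaw], ...]. A call has 1 to 10 rows; each row shifts and turns the commanded pose from where the row before left it; what a row does not reach is not made up. A row lasts 1/12 s, in which the tool goes at most 41.7 mm and 7.16 degrees, less where a joint would pass 70% of its speed; a pose out of reach is approached as far as the arm can. A call with a number of a shift or a turn outside -1 to 1 is refused whole. A call with a gripper value outside its range is refused whole. The fingers move at their own pace and stop on an object; the grip force is fixed at half the most. Time passes only in rows, so rows that do not move let the fingers close. It gives the time, the measured TCP pose, the force, the opening and the grip force at its end, in the units of the state.
- arm.get_state(): the state, without advancing time (a new reading comes with each control period).
- arm.capture(name): name is "scene" or "top" or "wrist"; returns a dict with "pixels" (400x640x3 uint8, red, green, blue), "intrinsics" (3x3 intrinsics, pixels), "D" ([k1, k2, p1, p2, k3] as OpenCV has them; the pictures are not rectified), "rvec" (rotation vector, rad) and "tvec" (3), from world to camera coordinates, as OpenCV has them. Camera axes: x right, y down, z forward; pixel columns grow to the right and rows downward; lengths in m; the calibration is good to about 2 mm. A picture is of the moment at which its call begins. There is no depth.
- arm.hand_in(): hands the job in; it is judged then, once.
The state is a dict: "t": time; "joint_pos": joint angles; "qvel": joint speeds; "tau": joint torques, N m; "ee_pos": TCP position; "ee_rot": TCP orientation; "contact_force": force on the tool from outside, world axes, zero at the start; "ft_torque": the same for the moment, N m; "gripper_width": opening from 0.0 (shut) to 1.0 (fully open); "gripper_force": force on a finger pad.
Only numpy, scipy, OpenCV 4.12 (cv2) and the standard library are available. Lean on these libraries where they do the work, as an engineer would, in place of code of your own. Each camera call takes 0.05 s, during which the arm holds its last target. There are 200 camera calls.

## Working session

There is one attempt and no reset: what is moved stays moved. The work goes in short steps, Python scripts to look and compute and a shell command to move; the robot and the scene stay as the last step left them, time stands still between calls to the robot, and variables do not carry over. Pictures are saved under pics/ and viewed, at most 14 in all, crops included, and the job is handed in when it is done.

```bash
ls; mkdir -p pics
python3 - <<'E'
from station import arm
import cv2
s=arm.get_state();print(s['t'],s['ee_pos'],s['ee_rot'],s['gripper_width'],arm.tcp_to_grasp)
for n in('scene','top'):
    c=arm.capture(n);cv2.imwrite(f'pics/{n}0.png',c['pixels'][...,::-1])
    print(n,c['tvec'],c['rvec'],c['D'],c['intrinsics'])
E
```

```text
pics
0.0 [ 0.24542654 -0.49158403  0.21783317] [-3.05607151e+00 -7.20068820e-01  4.76895952e-05] 1.0014963866048046 0.0188
scene [-0.29504674 -0.2309537   1.63062655] [ 2.15942743  1.08646456 -0.46185996] [-0.05660571  0.          0.          0.          0.        ] [[420.35197514   0.         324.4275376 ]
 [  0.         420.35197514 188.18083564]
 [  0.           0.           1.        ]]
top [-0.01583961  0.53937503  1.244789  ] [ 2.17950533 -2.1787782   0.10967297] [0.05047019 0.         0.         0.         0.        ] [[477.41256903   0.         317.76283677]
 [  0.         477.41256903 196.70549507]
 [  0.           0.           1.        ]]
```

View pics/top0.png

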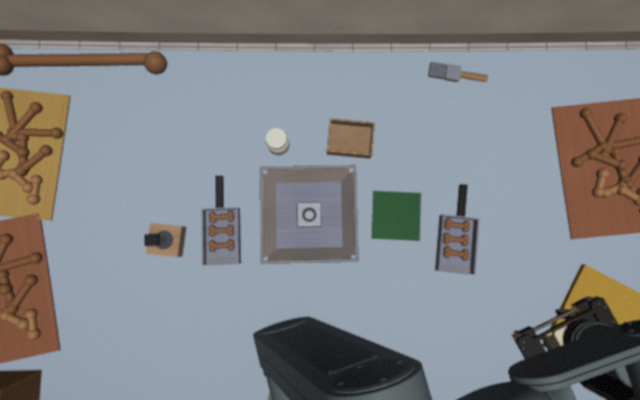

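View pics/scene0.png

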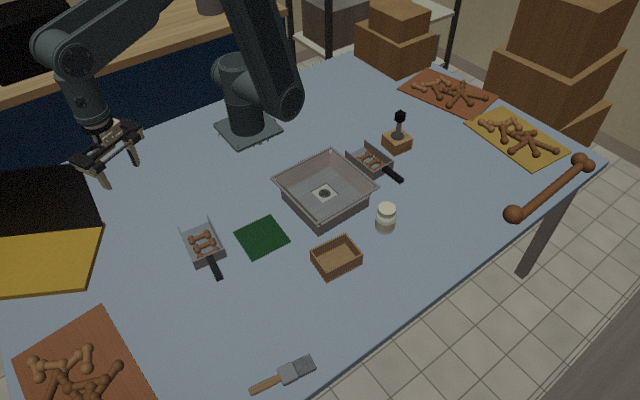

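The top view has image up as +x and left as +y. The stand is at about (165,240), the left pan at (221,236), the hopper at (309,214), the mat at (396,215) and the right pan at (457,244). Each pan seems to hold 3 bones. I'll enlarge it next.

```bash
cat > h.py <<'E'
import numpy as np,cv2
from station import arm
from scipy.spatial.transform import Rotation as R
def cap(n,save=None,crop=None,k=1):
    c=arm.capture(n)
    if save:
        im=c['pixels'][...,::-1]
        if crop: x0,y0,x1,y1=crop; im=im[y0:y1,x0:x1]
        cv2.imwrite('pics/'+save,cv2.resize(im,None,fx=k,fy=k,interpolation=cv2.INTER_CUBIC))
    return c
def w(c,u,v,z):
    p=cv2.undistortPoints(np.array([[[u,v]]],float),c['intrinsics'],c['D'])[0,0]
    M=cv2.Rodrigues(c['rvec'])[0]; d=M.T@np.array([p[0],p[1],1]); o=-M.T@np.ravel(c['tvec'])
    return o+d*(z-o[2])/d[2]
def px(c,P): return cv2.projectPoints(np.array(P,float).reshape(-1,3),c['rvec'],c['tvec'],c['intrinsics'],c['D'])[0][:,0]
def st():
    s=arm.get_state();print('t',round(s['t'],2),'p',np.round(s['ee_pos'],4),'rv',np.round(s['ee_rot'],3),'F',np.round(s['contact_force'],1),'w',round(s['gripper_width']*93,1),'gf',round(s['gripper_force'],1),'q',np.round(s['joint_pos'],2));return s
E
python3 - <<'E'
from h import *
c=cap('top','t1.png',(140,150,300,275),5)
c=cap('top','t2.png',(290,150,490,290),4)
E
```

```text
(no output)
```

View pics/t1.png

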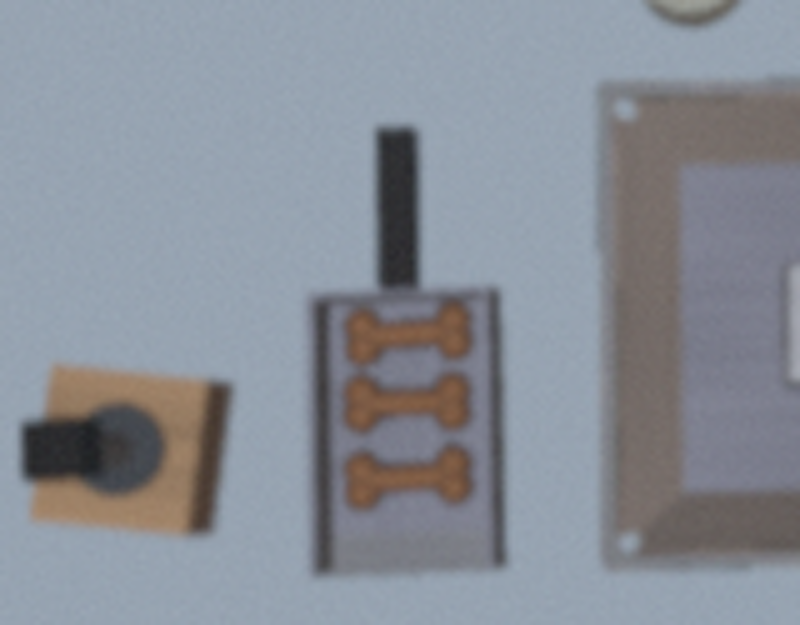

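View pics/t2.png

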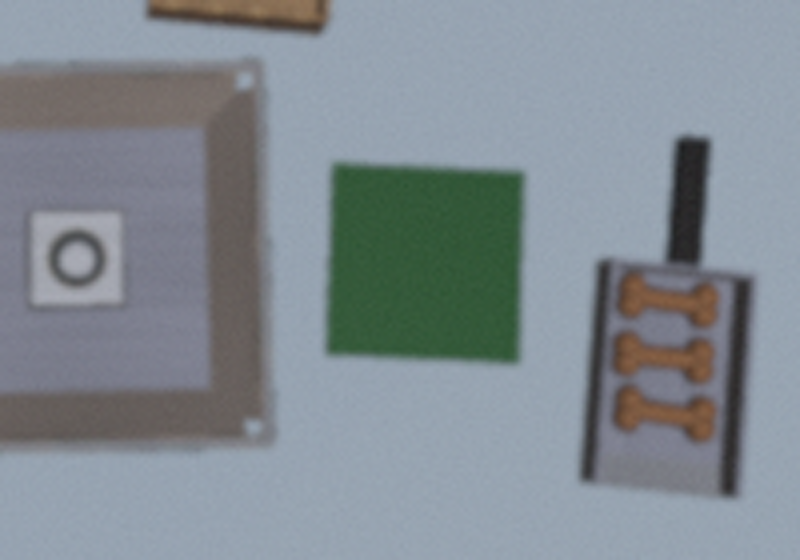

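Run:
```python
from h import *
c=cap('top')
a=lambda X,Y,z:print(np.round(w(c,140+(X+.5)/5-.5,150+(Y+.5)/5-.5,z),4),end=' ')
b=lambda X,Y,z:print(np.round(w(c,290+(X+.5)/4-.5,150+(Y+.5)/4-.5,z),4),end=' ')
print('collar/head');a(118,448,.055);a(52,450,.153)
print('\nstand top corners');[a(*p,.05) for p in((55,366),(213,383),(190,532),(33,518))]
print('\npanL handle end, root');a(396,129,.042);a(398,286,.042)
print('\npanL rim corners');[a(*p,.04) for p in((312,296),(498,290))]
print('\npanL mouth');[a(*p,.005) for p in((318,573),(505,566))]
print('\nhopper bar corners');[a(*p,.091) for p in((606,90),(610,562))];[b(*p,.091) for p in((255,66),(265,436))]
print('\nfloor corners');[a(*p,.045) for p in((681,163),(683,490))];[b(*p,.045) for p in((206,126),(211,388))]
print('\nplug');[b(*p,.044) for p in((30,212),(122,211),(124,305),(32,307),(77,258))]
print('\nmat');[b(*p,.003) for p in((333,164),(524,173),(518,362),(328,353))]
print('\npanR handle');b(692,138,.042);b(684,263,.042)
print('\npanR rim');[b(*p,.04) for p in((601,259),(753,275))]
print('\npanR mouth');[b(*p,.005) for p in((585,482),(735,495))]
st()
```

```text
collar/head
[0.4274 0.3792 0.055 ] [0.4263 0.3793 0.153 ] 
stand top corners
[0.4694 0.414  0.05  ] [0.4606 0.3335 0.05  ] [0.3846 0.343  0.05  ] [0.392  0.4223 0.05  ] 
panL handle end, root
[0.5937 0.244  0.042 ] [0.5112 0.2415 0.042 ] 
panL rim corners
[0.5061 0.2863 0.04  ] [0.5092 0.1898 0.04  ] 
panL mouth
[0.3613 0.2878 0.005 ] [0.3647 0.1892 0.005 ] 
hopper bar corners
[0.6071 0.129  0.091 ] [0.3705 0.1244 0.091 ] [ 0.6112 -0.1053  0.091 ] [ 0.3786 -0.1099  0.091 ] 
floor corners
[0.5756 0.0945 0.045 ] [0.4052 0.0921 0.045 ] [ 0.5786 -0.0768  0.045 ] [ 0.4077 -0.0792  0.045 ] 
plug
[0.522  0.0385 0.044 ] [ 0.5227 -0.0217  0.044 ] [ 0.4614 -0.0229  0.044 ] [0.4601 0.0369 0.044 ] [0.492  0.0077 0.044 ] 
mat
[ 0.558  -0.1652  0.003 ] [ 0.552  -0.2942  0.003 ] [ 0.4247 -0.2876  0.003 ] [ 0.4305 -0.1604  0.003 ] 
panR handle
[ 0.5712 -0.3957  0.042 ] [ 0.4892 -0.3882  0.042 ] 
panR rim
[ 0.4918 -0.3349  0.04  ] [ 0.4815 -0.4333  0.04  ] 
panR mouth
[ 0.3455 -0.3298  0.005 ] [ 0.3373 -0.4286  0.005 ] t 0.25 p [ 0.2455 -0.4919  0.2182] rv [-3.057 -0.72   0.   ] F [-0.3 -0.1 -0.8] w 93.0 gf 0.0 q [-1.31  0.26  1.54  0.    1.35 -0.2 ]
```

The positions agree with the sizes given: the stand is 80 mm square, the mat 130 mm, and the collar and head agree at (0.427,0.379). Now I'll move above the puller with joint 6 prewound.

```bash
python3 -m crank '[[0.0214,0.1025,0.04,0,0,0.0388,1],[0.0214,0.1025,0.04,0,0,0.0388,1],[0.0214,0.1025,0.04,0,0,0.0388,1],[0.0214,0.1025,0.04,0,0,0.0388,1],[0.0214,0.1025,0.04,0,0,0.0388,1],[0.0214,0.1025,0.04,0,0,0.0388,1],[0.0214,0.1025,0.04,0,0,0.0388,1],[0.0214,0.1025,0.04,0,0,0.0388,1],[0.0214,0.1025,0.04,0,0,0.0388,1],[0.0214,0.1025,0,0,0,0.0388,1]]'
python3 -m crank '[[0.0214,0.1025,0,0,0,0.0388,1],[0.0214,0.1025,0,0,0,0.0388,1],[0.0214,0.1025,0,0,0,0.0388,1],[0.0214,0.1025,0,0,0,0.0388,1],[0.0214,0.1025,0,0,0,0.0388,1],[0.0214,0.1025,0,0,0,0.0388,1],[0.0214,0.1025,0,0,0,0.0388,1],[0.0214,0.1025,0,0,0,0.0388,1],[0.0214,0.1025,0,0,0,0.0388,1],[0.0214,0.1025,0,0,0,0.0388,1]]'
python3 -m crank '[[0.0214,0.1025,0,0,0,0.0388,1],[0.0214,0.1025,0,0,0,0.0388,1],[0.0214,0.1025,0,0,0,0.0388,1],[0.0214,0.1025,0,0,0,0.0388,1],[0.0214,0.1025,0,0,0,0.0388,1],[0.0214,0.1025,0,0,0,0.0388,1],[0.0214,0.1025,0,0,0,0.0388,1],[0.0214,0.1025,0,0,0,0.0388,1],[0.0214,0.1025,0,0,0,0.0388,1],[0.0214,0.1025,0,0,0,0.0388,1]]'
python3 -m crank '[[0.0214,0.1025,0,0,0,0.0388,1],[0.0214,0.1025,0,0,0,0.0388,1],[0.0214,0.1025,0,0,0,0.0388,1],[0.0214,0.1025,0,0,0,0.0388,1],[0,0,0,0,0,0,1],[0,0,0,0,0,0,1]]'
python3 - <<'E'
from h import *
s=st();Rm=R.from_rotvec(s['ee_rot']).as_matrix();print('psi',np.degrees(np.arctan2(Rm[1,0],Rm[0,0])),Rm[:,2])
cap('wrist','w1.png')
E
```

```text
t: 1.08
ee_pos: [0.2996, -0.2353, 0.3105]
ee_rot: [2.086, 2.345, -0.001]
contact_force: [0.2, -0.3, 0.2]
gripper_width: 0.998
gripper_force: 0.0
t: 1.92
ee_pos: [0.3525, 0.0217, 0.3088]
ee_rot: [0.368, 3.119, -0.0]
contact_force: [1.1, 0.1, 0.3]
gripper_width: 0.999
gripper_force: 0.0
t: 2.75
ee_pos: [0.406, 0.278, 0.3085]
ee_rot: [1.484, -2.769, 0.0]
contact_force: [0.0, -0.6, 1.1]
gripper_width: 1.002
gripper_force: 0.0
t: 3.25
ee_pos: [0.4272, 0.3799, 0.3077]
ee_rot: [2.101, -2.333, -0.0]
contact_force: [-0.4, -0.5, -0.3]
gripper_width: 0.998
gripper_force: 0.0
t 3.25 p [0.4272 0.3799 0.3077] rv [ 2.101 -2.333 -0.   ] F [-0.4 -0.5 -0.3] w 92.9 gf 0.0 q [ 0.53  0.26  1.32 -0.    1.56 -2.51]
psi -95.99408025187218 [-1.29613497e-03 -9.78821340e-04 -9.99998681e-01]
```

View pics/w1.png

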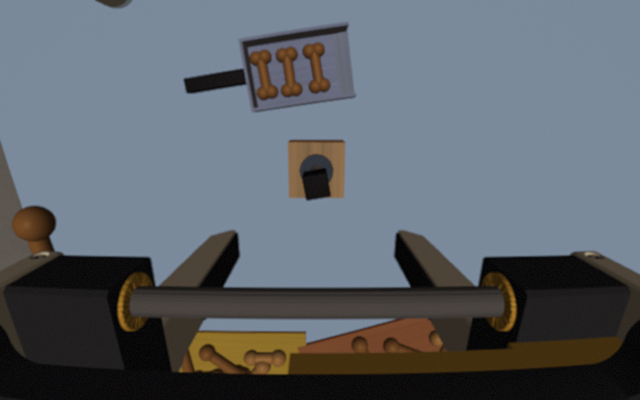

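The wrist view shows the stand aligned with the gripper at (316,170). The black head at (316,185) is turned slightly, so I'll enlarge that area.

Run:
```python
from h import *
cap('wrist','w2.png',(276,130,356,210),7)
```

```text
(no output)
```

View pics/w2.png

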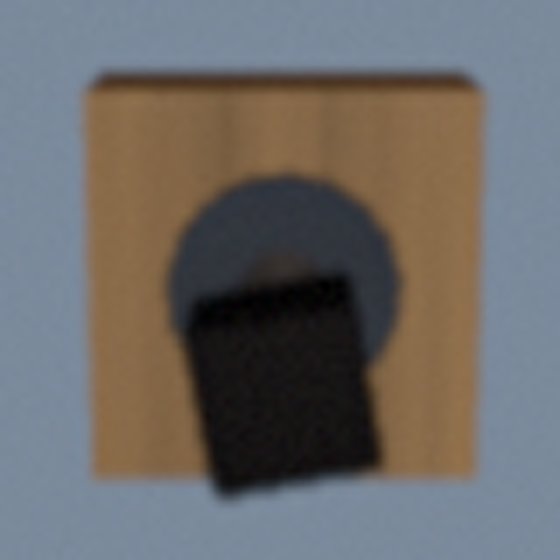

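The head's top-face corners in the crop are about (188,328), (356,302), (382,466) and (222,495). I'll get the yaw from those.

Run:
```python
from h import *
c=cap('wrist')
f=lambda X,Y,z:w(c,276+(X+.5)/7-.5,130+(Y+.5)/7-.5,z)
P=np.array([f(*p,.153) for p in((188,328),(356,302),(382,466),(222,495))])
print(P.round(4),P.mean(0));
for i in range(4):
    d=P[(i+1)%4]-P[i];print(np.linalg.norm(d),np.degrees(np.arctan2(d[1],d[0])))
print('collar',f(284,290,.055))
```

```text
[[0.441  0.3662 0.153 ]
 [0.4149 0.365  0.153 ]
 [0.4135 0.3913 0.153 ]
 [0.4389 0.3933 0.153 ]] [0.42708454 0.37893034 0.153     ]
0.026118967880171706 -177.2229940920584
0.02634988331105458 93.23453255613094
0.02551419013208358 4.4918475024842275
0.027125157632529324 -85.47668551445587
collar [0.42762612 0.37907954 0.055     ]
```

```bash
python3 -m crank '[[0,-0.002,-0.12,0,0,0.027,1],[0,-0.002,-0.12,0,0,0.027,1],[0,0,-0.12,0,0,0,1],[0,0,-0.12,0,0,0,1],[0,0,-0.12,0,0,0,1],[0,0,-0.1,0,0,0,1],[0,0,-0.063,0,0,0,1],[0,0,0,0,0,0,1],[0,0,0,0,0,0,-1],[0,0,0,0,0,0,-1]]'
python3 -m crank '[[0,0,0,0,0,0,-1],[0,0,0,0,0,0,-1],[0,0,0,0,0,0,-1],[0,0,0,0,0,0,-1],[0,0,0,0,0,0,-1],[0,0,0,0,0,0,-1]]'
python3 -c "from h import *;st()"
```

```text
t: 4.23
ee_pos: [0.4284, 0.378, 0.1195]
ee_rot: [-2.289, 2.149, -0.001]
contact_force: [-0.3, 0.3, 0.2]
gripper_width: 0.904
gripper_force: 0.0
t: 4.73
ee_pos: [0.4275, 0.3782, 0.1181]
ee_rot: [-2.292, 2.148, -0.0]
contact_force: [-0.1, -0.4, -0.0]
gripper_width: 0.475
gripper_force: 0.0
t 4.73 p [0.4275 0.3782 0.1181] rv [-2.292  2.148 -0.   ] F [-0.1 -0.4 -0. ] w 44.2 gf 0.0 q [ 0.53  0.38  1.62 -0.    1.14 -2.68]
```

```bash
python3 -m crank '[[0,0,0,0,0,0,-1],[0,0,0,0,0,0,-1],[0,0,0,0,0,0,-1],[0,0,0,0,0,0,-1],[0,0,0,0,0,0,-1],[0,0,0.04,0,0,0,-1],[0,0,0.08,0,0,0,-1],[0,0,0.08,0,0,0,-1],[0,0,0.08,0,0,0,-1],[0,0,0.08,0,0,0,-1]]'
python3 -m crank '[[0,0,0.08,0,0,0,-1],[0,0,0.08,0,0,0,-1],[0,0,0.02,0,0,0,-1],[0,0,0,0,0,0,-1],[0,0,0,0,0,0,-1]]'
python3 - <<'E'
from h import *
st(); cap('scene','s2.png',(300,60,500,210),4)
E
```

```text
t: 5.57
ee_pos: [0.4272, 0.378, 0.2093]
ee_rot: [2.292, -2.148, -0.0]
contact_force: [0.1, 0.8, -1.8]
gripper_width: 0.299
gripper_force: 29.9
t: 5.98
ee_pos: [0.4272, 0.3779, 0.2524]
ee_rot: [2.291, -2.148, -0.0]
contact_force: [-0.3, 0.3, -1.6]
gripper_width: 0.298
gripper_force: 29.9
t 5.98 p [0.4272 0.3779 0.2524] rv [ 2.291 -2.148 -0.   ] F [-0.3  0.3 -1.6] w 27.7 gf 29.9 q [ 0.53  0.28  1.43  0.    1.44 -2.68]
```

View pics/s2.png

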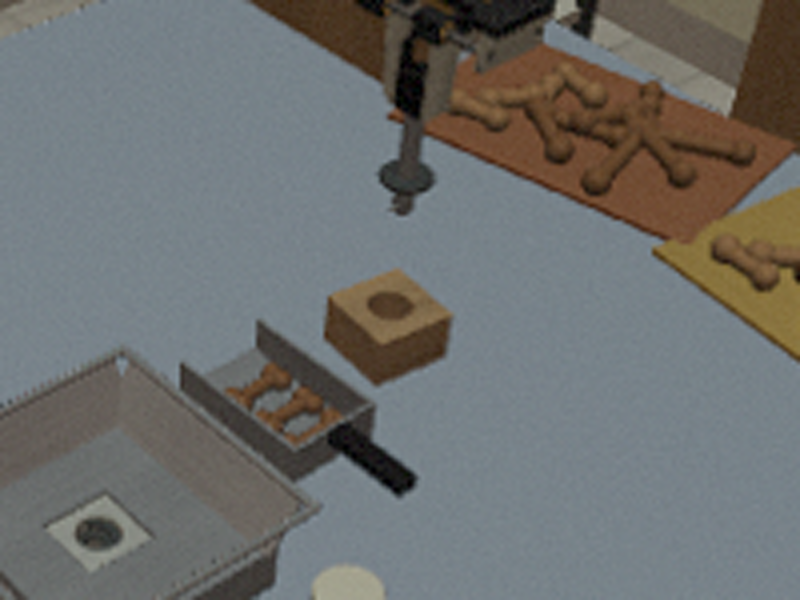

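```bash
python3 -m crank '[[0.0258,-0.1484,0,0,0,-0.0122,-1],[0.0258,-0.1484,0,0,0,-0.0122,-1],[0.0258,-0.1484,0,0,0,-0.0122,-1],[0.0258,-0.1484,0,0,0,-0.0122,-1],[0.0258,-0.1484,0,0,0,-0.0122,-1],[0.0258,-0.1484,0,0,0,-0.0122,-1],[0.0258,-0.1484,0,0,0,-0.0122,-1],[0.0258,-0.1484,0,0,0,-0.0122,-1],[0.0258,-0.1484,0,0,0,-0.0122,-1],[0.0258,-0.1484,0,0,0,-0.0122,-1]]'
python3 -m crank '[[0,0,0,0,0,0,-1],[0,0,-0.08,0,0,0,-1],[0,0,-0.08,0,0,0,-1],[0,0,-0.08,0,0,0,-1],[0,0,-0.08,0,0,0,-1],[0,0,-0.06,0,0,0,-1],[0,0,0,0,0,0,-1],[0,0,0,0,0,0,-1]]'
python3 - <<'E'
from h import *
st(); cap('wrist','w3.png')
c=cap('scene','s3.png',(280,130,400,220),6)
print(px(c,[[.4917,.008,.055],[.4917,.008,.089]]))
E
```

```text
t: 6.87
ee_pos: [0.491, 0.0055, 0.2513]
ee_rot: [1.837, -2.546, -0.003]
contact_force: [0.9, 0.1, -1.6]
gripper_width: 0.302
gripper_force: 30.0
t: 7.53
ee_pos: [0.4907, 0.0077, 0.1565]
ee_rot: [1.839, -2.543, -0.005]
contact_force: [1.4, 0.4, -1.0]
gripper_width: 0.302
gripper_force: 30.0
t 7.53 p [0.4907 0.0077 0.1565] rv [ 1.839 -2.543 -0.005] F [ 1.4  0.4 -1. ] w 28.1 gf 30.0 q [-0.21  0.21  1.76  0.    1.18 -3.04]
[[324.81256618 190.60326863]
 [324.65491337 182.89982748]]
```

View pics/s3.png

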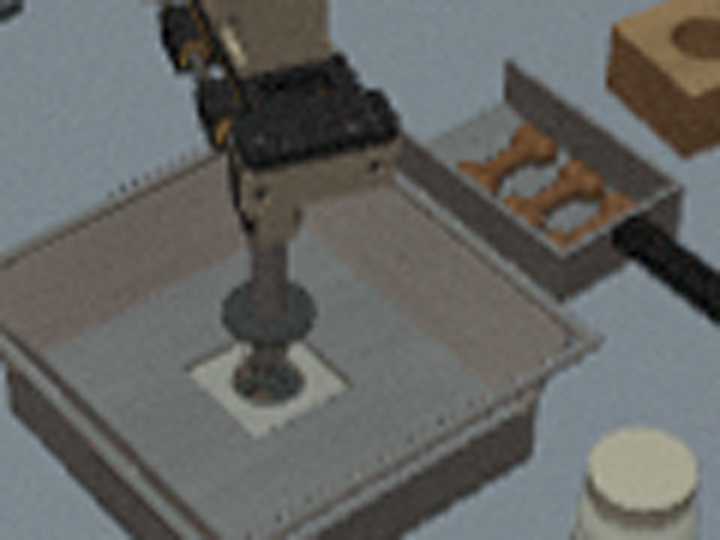

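```bash
python3 -m crank '[[0.003,0,-0.02,0,0,0,-1],[0,0,-0.016,0,0,0,-1],[0,0,-0.016,0,0,0,-1],[0,0,-0.012,0,0,0,-1],[0,0,-0.01,0,0,0,-1],[0,0,0,0,0,0,-1],[0,0,0,0,0,0,-1]]'
for i in 1; do python3 -m crank '[[0,0,-0.008,0,0,0,-1],[0,0,-0.008,0,0,0,-1],[0,0,0,0,0,0,-1]]'; done
python3 -c "from h import *;st()"
```

```text
t: 8.22
ee_pos: [0.4926, 0.0071, 0.1393]
ee_rot: [1.84, -2.546, -0.0]
contact_force: [-0.9, -0.2, -1.3]
gripper_width: 0.305
gripper_force: 30.0
t: 8.47
ee_pos: [0.4925, 0.0071, 0.1351]
ee_rot: [1.84, -2.546, -0.0]
contact_force: [0.1, -0.2, -1.9]
gripper_width: 0.297
gripper_force: 30.0
t 8.47 p [0.4925 0.0071 0.1351] rv [ 1.84  -2.546 -0.   ] F [ 0.1 -0.2 -1.9] w 27.6 gf 30.0 q [-0.21  0.23  1.79 -0.    1.12 -3.04]
```

```bash
python3 -m crank '[[0,0,-0.008,0,0,0,-1],[0,0,-0.008,0,0,0,-1],[0,0,0,0,0,0,-1]]'|sed -n '2p;4p'
python3 -m crank '[[0,0,-0.008,0,0,0,-1],[0,0,-0.004,0,0,0,-1],[0,0,0,0,0,0,-1]]'|sed -n '2p;4p'
```

```text
ee_pos: [0.4924, 0.0072, 0.131]
contact_force: [-0.6, 0.1, -1.7]
ee_pos: [0.493, 0.007, 0.1287]
contact_force: [-0.7, -0.1, 1.7]
```

```bash
python3 -m crank '[[0,0,-0.006,0,0,0,-1],[0,0,0,0,0,0,-1]]'|sed -n '2p;4p'
```

```text
ee_pos: [0.4932, 0.007, 0.1283]
contact_force: [-1.7, 0.8, 10.1]
```

```bash
python3 -m crank '[[0,0,-0.0022,0,0,-0.0389,-1],[0,0,-0.0022,0,0,-0.0389,-1],[0,0,-0.0022,0,0,-0.0389,-1],[0,0,-0.0022,0,0,-0.0389,-1],[0,0,-0.0022,0,0,-0.0389,-1],[0,0,-0.0022,0,0,-0.0389,-1],[0,0,-0.0022,0,0,-0.0389,-1],[0,0,-0.0022,0,0,-0.0389,-1],[0,0,-0.0022,0,0,-0.0389,-1],[0,0,0,0,0,0,-1]]'
python3 -c "
from h import *
s=st();print(s['ft_torque'])"
```

```text
t: 9.97
ee_pos: [0.4928, 0.0076, 0.1234]
ee_rot: [-0.228, 3.132, 0.001]
contact_force: [-2.7, 0.8, 10.4]
gripper_width: 0.3
gripper_force: 30.0
t 9.97 p [0.4928 0.0076 0.1234] rv [-2.280e-01  3.132e+00  1.000e-03] F [-2.7  0.8 10.4] w 27.9 gf 30.0 q [-0.21  0.25  1.8   0.    1.09 -1.93]
[ 0.39892646  0.66926345 -0.03878274]
```

```bash
python3 -m crank '[[0,0,-0.0022,0,0,-0.0389,-1],[0,0,-0.0022,0,0,-0.0389,-1],[0,0,-0.0022,0,0,-0.0389,-1],[0,0,-0.0022,0,0,-0.0389,-1],[0,0,-0.0022,0,0,-0.0389,-1],[0,0,-0.0022,0,0,-0.0389,-1],[0,0,-0.0022,0,0,-0.0389,-1],[0,0,-0.0022,0,0,-0.0389,-1],[0,0,-0.0022,0,0,-0.0389,-1],[0,0,0,0,0,0,-1]]'|sed -n '2p;4p'
python3 -m crank '[[0,0,-0.0022,0,0,-0.0389,-1],[0,0,-0.0022,0,0,-0.0389,-1],[0,0,-0.0022,0,0,-0.0389,-1],[0,0,-0.0022,0,0,-0.0389,-1],[0,0,-0.0022,0,0,-0.0389,-1],[0,0,-0.0022,0,0,-0.0389,-1],[0,0,-0.0022,0,0,-0.0389,-1],[0,0,-0.0022,0,0,-0.0389,-1],[0,0,0,0,0,0,-1]]'
python3 -c "
from h import *
s=st();print(s['ft_torque'])"
```

```text
ee_pos: [0.4935, 0.008, 0.1188]
contact_force: [-3.8, 3.3, 12.7]
t: 11.55
ee_pos: [0.4939, 0.0081, 0.1143]
ee_rot: [2.584, 1.785, 0.005]
contact_force: [-2.4, 4.7, 11.4]
gripper_width: 0.295
gripper_force: 30.0
t 11.55 p [0.4939 0.0081 0.1143] rv [2.584 1.785 0.005] F [-2.4  4.7 11.4] w 27.5 gf 30.0 q [-0.21  0.26  1.82  0.    1.07  0.15]
[ 1.01973938  0.44952395 -0.03447553]
```

```bash
python3 -m crank '[[0,0,-0.0022,0,0,-0.0389,-1],[0,0,-0.0022,0,0,-0.0389,-1],[0,0,-0.0022,0,0,-0.0389,-1],[0,0,-0.0022,0,0,-0.0389,-1],[0,0,0,0,0,0,-1]]'|sed -n '2p;4p'
python3 -c "
from h import *
s=st();print(s['ft_torque'])"
python3 -m crank '[[0,0,-0.0011,0,0,-0.0389,-1],[0,0,-0.0011,0,0,-0.0389,-1],[0,0,0,0,0,0,-1]]'|sed -n '2p;4p'
python3 -c "
from h import *
s=st();print(s['ft_torque'])
cap('scene','s4.png',(280,130,400,220),6)"
```

```text
ee_pos: [0.4942, 0.0078, 0.1121]
contact_force: [-0.5, 4.2, 9.0]
t 11.97 p [0.4942 0.0078 0.1121] rv [2.94  1.107 0.006] F [-0.5  4.2  9. ] w 28.0 gf 30.0 q [-0.21  0.26  1.82  0.    1.06  0.64]
[ 1.04998921  0.245249   -0.02700232]
ee_pos: [0.4947, 0.0071, 0.1118]
contact_force: [-0.4, 0.1, 11.3]
t 12.22 p [0.4947 0.0071 0.1118] rv [3.052 0.741 0.007] F [-0.4  0.1 11.3] w 27.6 gf 30.0 q [-0.21  0.26  1.82  0.    1.06  0.88]
[ 0.41660424  0.24663201 -0.09600508]
```

View pics/s4.png

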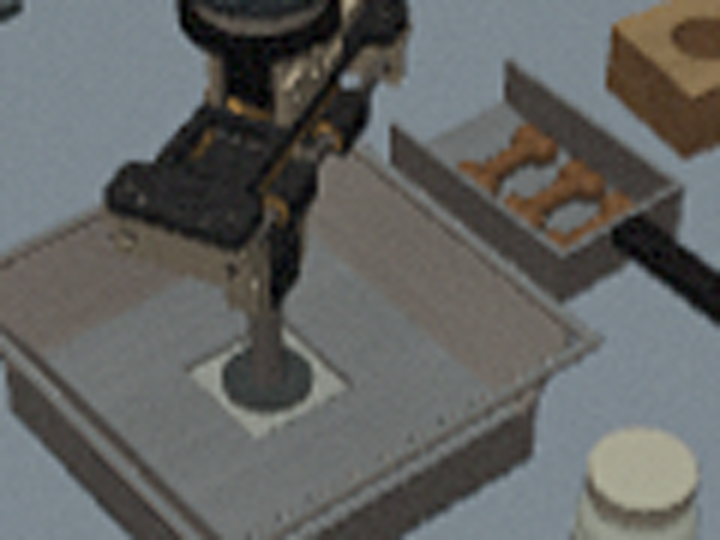

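```bash
python3 -m crank '[[0,0,0,0,0,-0.0389,-1],[0,0,0,0,0,-0.0389,-1],[0,0,0,0,0,0,-1]]'|sed -n '2p;4p'
python3 -c "
from h import *
s=st();print(s['ft_torque'])"
python3 -m crank '[[0,0,0,0,0,-0.0389,-1],[0,0,0,0,0,-0.0389,-1],[0,0,0,0,0,0,-1]]'|sed -n '2p;4p'
python3 -c "
from h import *
s=st();print(s['ft_torque'])"
```

```text
ee_pos: [0.4946, 0.0066, 0.1118]
contact_force: [-0.7, -0.3, 10.6]
t 12.52 p [0.4946 0.0066 0.1118] rv [3.119 0.363 0.007] F [-0.7 -0.3 10.6] w 27.7 gf 30.0 q [-0.21  0.26  1.82 -0.    1.06  1.13]
[ 0.01937335  0.35177818 -0.08336228]
ee_pos: [0.4945, 0.0063, 0.1118]
contact_force: [-0.1, -0.6, 10.8]
t 12.77 p [0.4945 0.0063 0.1118] rv [ 3.14  -0.019  0.007] F [-0.1 -0.6 10.8] w 27.6 gf 30.0 q [-0.21  0.26  1.82 -0.    1.06  1.37]
[-0.1300512   0.36226798 -0.03890378]
```

```bash
python3 -m crank '[[0,0,0,0,0,-0.0389,-1],[0,0,0,0,0,0,-1]]'|sed -n '2p;4p'
python3 -c "
from h import *
s=st();print(s['ft_torque'])"
python3 -m crank '[[0,0,0,0,0,-0.0389,-1],[0,0,0,0,0,0,-1]]'|sed -n '2p;4p'
python3 -c "
from h import *
s=st();print(s['ft_torque'])"
```

```text
ee_pos: [0.4944, 0.0062, 0.1118]
contact_force: [0.4, -1.6, 11.1]
t 12.93 p [0.4944 0.0062 0.1118] rv [ 3.133 -0.21   0.007] F [ 0.4 -1.6 11.1] w 27.7 gf 30.0 q [-0.21  0.26  1.82 -0.    1.06  1.49]
[-0.16227106  0.46711373 -0.05026685]
ee_pos: [0.4943, 0.0063, 0.1117]
contact_force: [-1.3, -1.1, 11.6]
t 13.1 p [0.4943 0.0063 0.1117] rv [ 3.115 -0.401  0.006] F [-1.3 -1.1 11.6] w 27.6 gf 30.0 q [-0.21  0.26  1.82 -0.    1.06  1.61]
[-0.07043018  0.56721755 -0.11664303]
```

```bash
python3 -m crank '[[0,0,0,0,0,-0.0389,-1],[0,0,0,0,0,0,-1]]'|sed -n '2p;4p'
python3 -c "
from h import *
s=st();print(s['ft_torque'])"
python3 -m crank '[[0,0,0,0,0,-0.02,-1],[0,0,0,0,0,0,-1]]'|sed -n '2p;4p'
python3 -c "
from h import *
s=st();print(s['ft_torque'])"
```

```text
ee_pos: [0.4944, 0.0066, 0.1117]
contact_force: [0.1, -0.1, 10.2]
t 13.27 p [0.4944 0.0066 0.1117] rv [ 3.085 -0.591  0.007] F [ 0.1 -0.1 10.2] w 27.8 gf 30.0 q [-0.21  0.26  1.82 -0.    1.06  1.74]
[ 0.1263855   0.43895588 -0.15528642]
ee_pos: [0.4945, 0.0066, 0.1117]
contact_force: [-0.1, -0.3, 9.7]
t 13.43 p [0.4945 0.0066 0.1117] rv [ 3.066 -0.683  0.007] F [-0.1 -0.3  9.7] w 28.2 gf 30.0 q [-0.21  0.26  1.82 -0.    1.06  1.8 ]
[0.20191461 0.33212412 0.09143266]
```

```bash
python3 -m crank '[[0,0,0.008,0,0,0,-1],[0,0,0.016,0,0,0,-1],[0,0,0.02,0,0,0,-1],[0,0,0.02,0,0,0,-1],[0,0,0,0,0,0,-1]]'|sed -n '2p;4p'
python3 -m crank '[[0,0,0.03,0,0,0,-1],[0,0,0.04,0,0,0,-1],[0,0,0.04,0,0,0,-1],[0,0,0.04,0,0,0,-1],[0,0,0.04,0,0,0,-1],[0,0,0,0,0,0,-1],[0,0,0,0,0,0,-1]]'
python3 -c "
from h import *
st();cap('scene','s5.png',(280,110,400,200),6)"
```

```text
ee_pos: [0.4932, 0.0071, 0.1267]
contact_force: [2.5, 1.2, -3.8]
t: 14.43
ee_pos: [0.4929, 0.007, 0.1742]
ee_rot: [3.067, -0.678, 0.002]
contact_force: [-0.2, -0.2, -5.7]
gripper_width: 0.3
gripper_force: 30.0
t 14.43 p [0.4929 0.007  0.1742] rv [ 3.067e+00 -6.780e-01  2.000e-03] F [-0.2 -0.2 -5.7] w 27.9 gf 30.0 q [-0.21  0.19  1.74 -0.    1.21  1.79]
```

View pics/s5.png

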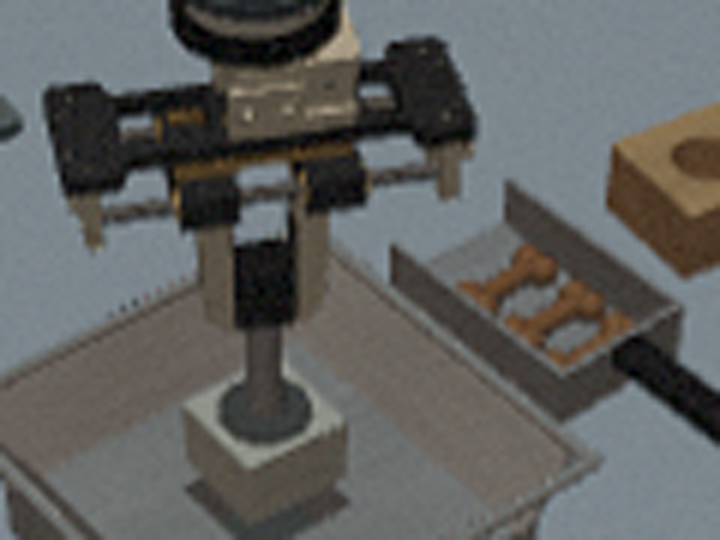

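```bash
python3 -m crank '[[0,0,0.06,0,0,0,-1],[0,0,0.08,0,0,0,-1],[0,0,0.08,0,0,0,-1],[0,0,0.03,0,0,0,-1],[0,-0.06,0,0,0,0,-1],[0,-0.12,0,0,0,0,-1],[0,-0.13,0,0,0,0,-1],[0,-0.13,0,0,0,0,-1],[0,-0.13,0,0,0,0,-1],[0,-0.13,0,0,0,0,-1]]'|sed -n '2p;4p'
python3 -m crank '[[0,-0.13,0,0,0,0,-1],[0,-0.07,0,0,0,0,-1],[0,-0.03,0,0,0,0,-1],[0,0,0,0,0,0,-1],[0,0,-0.06,0,0,0,-1],[0,0,-0.08,0,0,0,-1],[0,0,-0.08,0,0,0,-1],[0,0,-0.08,0,0,0,-1],[0,0,-0.08,0,0,0,-1],[0,0,-0.06,0,0,0,-1]]'|sed -n '2p;4p'
python3 -m crank '[[0,0,-0.03,0,0,0,-1],[0,0,-0.012,0,0,0,-1],[0,0,0,0,0,0,-1],[0,0,0,0,0,0,-1]]'|sed -n '2p;4p'
```

```text
ee_pos: [0.4919, -0.169, 0.2347]
contact_force: [1.6, -0.4, -4.2]
ee_pos: [0.4919, -0.2227, 0.1238]
contact_force: [0.2, 0.5, -4.5]
ee_pos: [0.4933, -0.2252, 0.1161]
contact_force: [-0.1, -0.5, -5.7]
```

```bash
python3 -m crank '[[0,0,-0.008,0,0,0,-1],[0,0,-0.004,0,0,0,-1],[0,0,0,0,0,0,-1]]'|sed -n '2p;4p'
python3 -m crank '[[0,0,-0.004,0,0,0,-1],[0,0,-0.002,0,0,0,-1],[0,0,0,0,0,0,-1]]'|sed -n '2p;4p'
```

```text
ee_pos: [0.4929, -0.2255, 0.1128]
contact_force: [-0.5, -0.6, -5.1]
ee_pos: [0.4929, -0.2256, 0.1111]
contact_force: [0.6, 0.9, -2.9]
```

```bash
python3 -m crank '[[0,0,-0.003,0,0,0,-1],[0,0,0,0,0,0,-1],[0,0,0,0,0,0,-1]]'|sed -n '2p;4p'
python3 -m crank '[[0,0,0,0,0,0,0],[0,0,0,0,0,0,0],[0,0,0,0,0,0,0],[0,0,0,0,0,0,0],[0,0,0,0,0,0,1],[0,0,0,0,0,0,1],[0,0,0,0,0,0,1],[0,0,0,0,0,0,1]]'
python3 -c "
from h import *
st();cap('scene','s6.png',(200,130,320,220),6);cap('top','t6.png',(290,150,490,290),4)"
```

```text
ee_pos: [0.4932, -0.2257, 0.1109]
contact_force: [0.1, 0.5, 3.7]
t: 17.9
ee_pos: [0.4927, -0.2254, 0.1101]
ee_rot: [-3.067, 0.678, 0.0]
contact_force: [-0.2, -0.3, 0.1]
gripper_width: 0.735
gripper_force: 0.0
t 17.9 p [ 0.4927 -0.2254  0.1101] rv [-3.067  0.678  0.   ] F [-0.2 -0.3  0.1] w 68.3 gf 0.0 q [-0.63  0.34  1.7   0.    1.1   1.37]
```

View pics/s6.png

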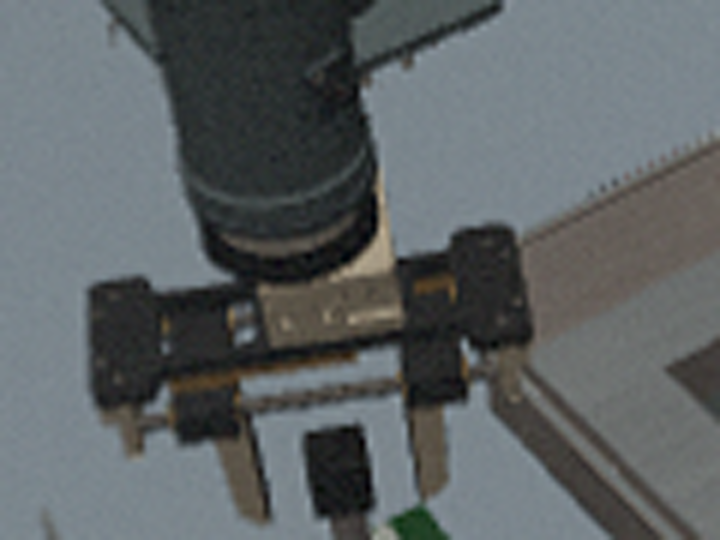

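The puller and plug are released and standing. I'll rise straight up, then re-measure both handles with image code.

```bash
python3 -m crank '[[0,0,0.04,0,0,0,1],[0,0,0.08,0,0,0,1],[0,0,0.12,0,0,0,1],[0,0,0.14,0,0,0,1],[0,0,0.14,0,0,0,1],[0,0,0.14,0,0,0,1],[0,0,0.12,0,0,0,1],[0,0,0,0,0,0,1]]'|sed -n '2p;4p'
cat > pan.py <<'E'
from h import *
def handles(c):
    g=c['pixels'].max(2); m=(g<50).astype(np.uint8)
    n,L,S,C=cv2.connectedComponentsWithStats(m)
    out=[]
    for i in range(1,n):
        if 60<S[i,4]<700:
            q=np.argwhere(L==i)[:,::-1].astype(np.float32)
            P=np.array([w(c,u,v,.042)[:2] for u,v in q])
            m0=P.mean(0);U=np.linalg.svd(P-m0,full_matrices=False)[2][0];U*=np.sign(U[0])
            t=(P-m0)@U
            l,wd=np.ptp(t),np.ptp((P-m0)@[-U[1],U[0]])
            mid=m0+U*(t.max()+t.min())/2
            out.append((mid,np.degrees(np.arctan2(U[1],U[0])),l,wd))
            if .06<l<.12 and wd<.045:print('handle mid',mid.round(4),'yaw',round(out[-1][1],1),'L',l.round(3),wd.round(3),'grip88',(mid-U*(.1045-.088)).round(4))
    return out
E
python3 -c "
from pan import *
st();c=cap('top','t7.png',(290,150,490,290),4);handles(c)"
```

```text
ee_pos: [0.495, -0.2269, 0.3132]
contact_force: [0.1, -0.5, 0.3]
t 18.67 p [ 0.495  -0.2269  0.3132] rv [ 3.062 -0.677  0.019] F [ 0.1 -0.5  0.3] w 92.7 gf 0.0 q [-0.63  0.19  1.39  0.    1.54  1.37]
handle mid [ 0.4954 -0.3569] yaw 44.7 L 0.064 0.041 grip88 [ 0.4837 -0.3685]
```

View pics/t7.png

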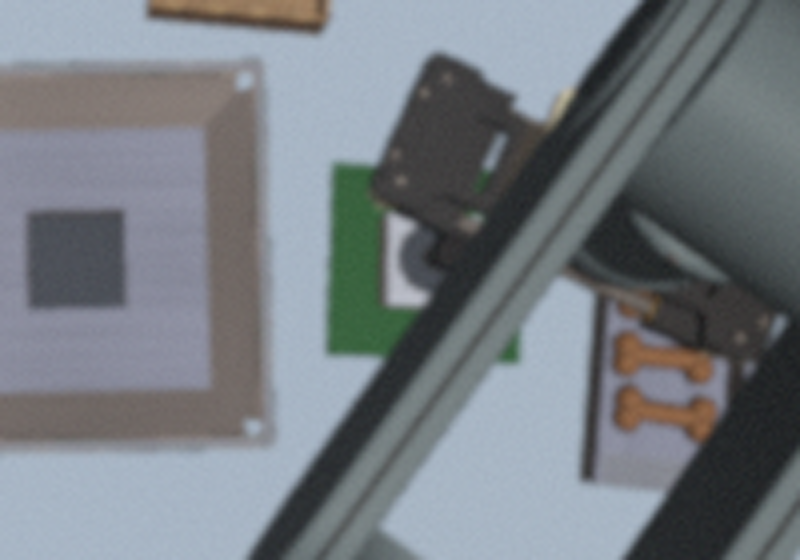

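Throat open, the plug stands on the mat, and the right pan hasn't moved (mouth corner still at (585,482)). I'll move over its handle.

```bash
python3 -m crank '[[0.0152,-0.132,0,0,0,0.0222,1],[0.0152,-0.132,0,0,0,0.0222,1],[0.0152,-0.132,-0.09,0,0,0.0222,1],[0.0152,-0.132,-0.09,0,0,0.0222,1],[0.0152,-0.132,-0.09,0,0,0.0222,1],[0,0,-0.09,0,0,0,1],[0,0,-0.09,0,0,0,1],[0,0,0,0,0,0,1],[0,0,0,0,0,0,1]]'|sed -n '2p;3p;4p'
python3 - <<'E'
from pan import *
c=cap('wrist','w8.png'); st()
print(px(c,[[.4892,-.3882,.042],[.5712,-.3957,.042],[.514,-.392,.042]]))
handles(c)
g=c['pixels'].max(2)
cv2.imwrite('pics/w8m.png',(g<50)*255)
c=cap('top');print(px(c,[[.514,-.392,.042]]));handles(c)
E
```

```text
ee_pos: [0.5106, -0.3894, 0.1906]
ee_rot: [-3.135, 0.136, 0.006]
contact_force: [0.7, -0.3, -0.2]
t 19.52 p [ 0.5116 -0.39    0.1927] rv [-3.138e+00  1.360e-01  1.000e-03] F [ 0.6  0.3 -0.3] w 93.0 gf 0.0 q [-0.82  0.44  1.33  0.    1.37  0.83]
[[318.02210018 206.65937656]
 [318.45144819 128.86483228]
 [319.58613341 184.08155306]]
handle mid [ 0.5784 -0.7263] yaw -14.8 L 0.065 0.011 grip88 [ 0.5624 -0.7221]
[[461.81502762 205.88231574]][ WARN:0@0.433] global loadsave.cpp:1063 imwrite_ Unsupported depth image for selected encoder is fallbacked to CV_8U.
```

View pics/w8.png

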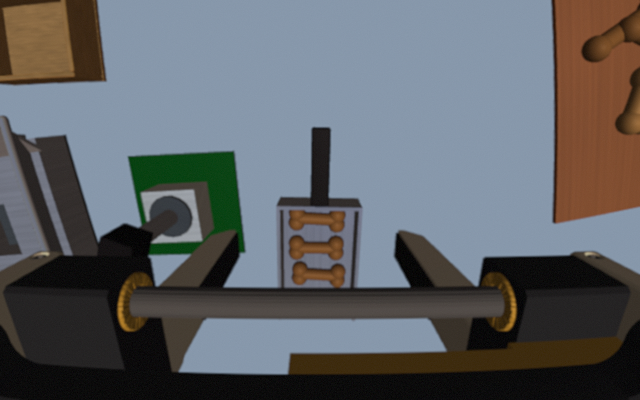

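```bash
python3 -m crank '[[0.01,-0.01,-0.1,0,0,0,1],[0,0,-0.14,0,0,0,1],[0,0,-0.14,0,0,0,1],[0,0,-0.14,0,0,0,1],[0,0,-0.1,0,0,0,1],[0,0,-0.06,0,0,0,1],[0,0,-0.03,0,0,0,1],[0,0,0,0,0,0,-1],[0,0,0,0,0,0,-1],[0,0,0,0,0,0,-1]]'|sed -n '2p;4p'
python3 -m crank '[[0,0,0,0,0,0,-1],[0,0,0,0,0,0,-1],[0,0,0,0,0,0,-1],[0,0,0,0,0,0,-1],[0,0,0,0,0,0,-1],[0,0,0,0,0,0,-1],[0,0,0,0,0,0,-1],[0,0,0,0,0,0,-1],[0,0,0,0,0,0,-1],[0,0,0,0,0,0,-1]]'
python3 -m crank '[[0,0,0,0,0,0,-1],[0,0,0,0,0,0,-1],[0,0,0,0,0,0,-1],[0,0,0,0,0,0,-1]]'
```

```text
ee_pos: [0.5155, -0.394, 0.0175]
contact_force: [0.2, -0.6, 0.4]
t: 21.23
ee_pos: [0.5142, -0.3927, 0.015]
ee_rot: [-3.138, 0.136, 0.0]
contact_force: [0.3, 0.5, 1.0]
gripper_width: 0.21
gripper_force: 29.9
t: 21.57
ee_pos: [0.5142, -0.3927, 0.015]
ee_rot: [-3.138, 0.136, 0.0]
contact_force: [-0.7, 1.4, -0.4]
gripper_width: 0.21
gripper_force: 29.9
```

```bash
python3 -c "
from h import *
cap('wrist','g0.png')"
python3 -m crank '[[0,0,0.01,0,0,0,-1],[0,0,0.02,0,0,0,-1],[0,0,0.03,0,0,0,-1],[0,0,0.04,0,0,0,-1],[0,0,0.04,0,0,0,-1],[0,0,0.02,0,0,0,-1],[0,0,0,0,0,0,-1],[0,0,0,0,0,0,-1]]'
cat > slip.py <<'E'
from h import *
import sys
# bone/pan shift in the wrist picture: bone blobs before and after
def blobs(im):
    hsv=cv2.cvtColor(im,cv2.COLOR_BGR2HSV);m=cv2.inRange(hsv,(5,110,60),(18,255,255));m[:, :240]=0;m[:,400:]=0
    n,L,S,C=cv2.connectedComponentsWithStats(m);return [(C[i].round(1).tolist(),int(S[i,4])) for i in range(1,n) if S[i,4]>60]
if __name__=='__main__':
    cap('wrist',sys.argv[1]);print(blobs(cv2.imread('pics/g0.png')));print(blobs(cv2.imread('pics/'+sys.argv[1])))
    s=st();print(s['ft_torque'])
E
python3 slip.py g1.png
```

```text
t: 22.28
ee_pos: [0.5145, -0.3932, 0.0559]
ee_rot: [3.138, -0.136, 0.002]
contact_force: [0.4, 0.4, -4.1]
gripper_width: 0.214
gripper_force: 30.0
[([272.6, 300.4], 229), ([360.8, 303.5], 269), ([323.8, 324.0], 448), ([324.4, 360.7], 2067)]
[([272.3, 303.8], 289), ([360.9, 303.3], 256), ([321.8, 352.8], 3344)]
t 22.33 p [ 0.5142 -0.3928  0.0552] rv [ 3.139 -0.136  0.   ] F [ 1.3 -0.7 -4. ] w 20.0 gf 30.0 q [-0.82  0.57  1.48  0.    1.09  0.83]
[-0.01328536 -0.24152169 -0.02831837]
```

```bash
python3 -m crank '[[0,0,0.06,0,0,0,-1],[0,0,0.12,0,0,0,-1],[0,0,0.14,0,0,0,-1],[0,0,0.14,0,0,0,-1],[0,0,0.14,0,0,0,-1],[0,0,0.14,0,0,0,-1],[0,0,0.14,0,0,0,-1],[0,0,0.14,0,0,0,-1],[0,0,0.12,0,0,0,-1],[0,0,0.06,0,0,0,-1]]'|sed -n '2p;4p'
python3 -m crank '[[0.01,0.06,0,0,0,0.002,-1],[0.02,0.09,0,0,0,0.003,-1],[0.02,0.12,0,0,0,0.003,-1],[0.02,0.13,0,0,0,0.003,-1],[0.02,0.13,0,0,0,0.003,-1],[0.02,0.13,0,0,0,0.003,-1],[0.02,0.13,0,0,0,0.003,-1],[0.02,0.13,0,0,0,0.003,-1],[0.02,0.13,0,0,0,0.003,-1],[0.02,0.13,0,0,0,0.002,-1]]'|sed -n '2p;4p'
python3 -m crank '[[0.02,0.13,0,0,0,0,-1],[0.02,0.13,0,0,0,0,-1],[0.02,0.1,0,0,0,0,-1],[0.01,0.06,0,0,0,0,-1],[0,0.03,0,0,0,0,-1],[0,0,0,0,0,0,-1],[0,0,0,0,0,0,-1]]'
python3 slip.py g2.png; python3 -c "
from h import *
c=cap('scene','s9.png',(280,60,440,190),5);print(px(c,[[.4,.008,.37],[.58,.008,.379],[.64,.008,.379]]))"
```

```text
ee_pos: [0.5146, -0.3933, 0.3595]
contact_force: [-0.3, -1.0, -2.2]
ee_pos: [0.5608, -0.0953, 0.3532]
contact_force: [1.4, 0.4, -3.6]
t: 24.58
ee_pos: [0.5786, 0.0146, 0.3541]
ee_rot: [3.141, 0.003, -0.003]
contact_force: [0.6, -0.1, -3.9]
gripper_width: 0.21
gripper_force: 30.0
[([272.6, 300.4], 229), ([360.8, 303.5], 269), ([323.8, 324.0], 448), ([324.4, 360.7], 2067)]
[([376.7, 84.0], 2820), ([272.2, 303.6], 286), ([360.8, 303.8], 268), ([314.6, 330.7], 968), ([324.5, 362.0], 2177)]
t 24.63 p [0.5788 0.0139 0.3544] rv [ 3.141e+00  2.000e-03 -2.000e-03] F [ 0.  -0.2 -3.2] w 19.7 gf 30.0 q [-0.17  0.26  1.21 -0.    1.67  1.4 ]
[-0.05958546 -0.19984371  0.0271757 ]
[[303.24982941  90.88350422]
 [344.17581046 119.61158591]
 [359.77351667 131.63884002]]
```

View pics/s9.png

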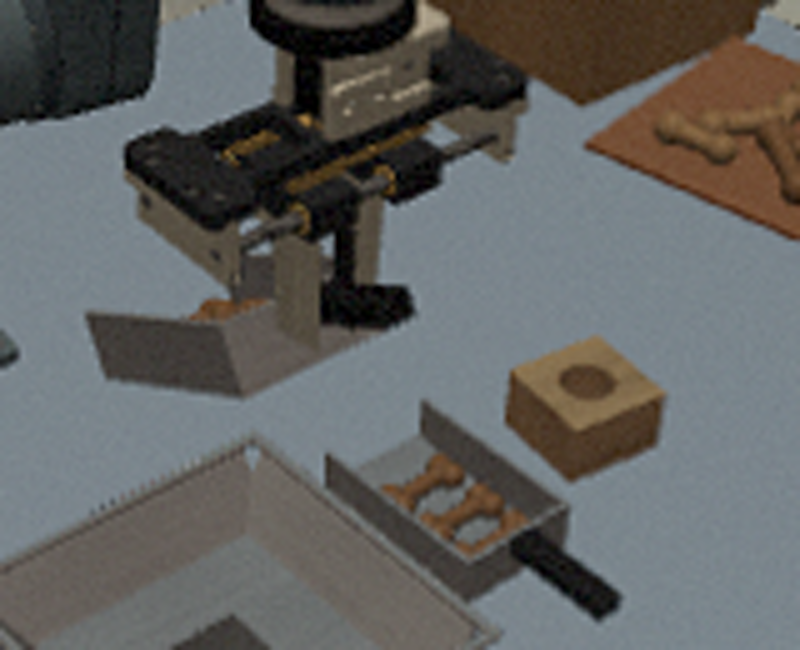

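The held pan has drooped about 30° mouth-down, with the handle raised. The bones are still in it and it is over the hopper. I'll lower it and tip.

```bash
python3 -m crank '[[0.02,-0.01,-0.06,0,0,0,-1],[0.02,-0.01,-0.1,0,0,0,-1],[0.02,0,-0.1,0,0,0,-1],[0,0,-0.08,0,0,0,-1],[0,0,-0.04,0,0,0,-1],[0,0,0,0,0,0,-1],[0,0,0,0,-0.0389,0,-1],[0,0,0,0,-0.0389,0,-1],[0,0,0,0,-0.0389,0,-1],[0,0,0,0,-0.0389,0,-1]]'|sed -n '2p;4p'
python3 -m crank '[[0,0,0,0,-0.0389,0,-1],[0,0,0,0,-0.0389,0,-1],[0,0,0,0,0,0,-1],[0,0,0,0,0,0,-1],[0,0,0,0,0,0,-1]]'
cat > cnt.py <<'E'
from h import *
import sys
def bones(c,lo,hi,z):
    # brown area (px) inside world box
    hsv=cv2.cvtColor(c['pixels'],cv2.COLOR_RGB2HSV);m=cv2.inRange(hsv,(4,110,50),(18,255,255))
    q=px(c,[[lo[0],lo[1],z],[hi[0],lo[1],z],[hi[0],hi[1],z],[lo[0],hi[1],z]]).astype(np.int32)
    k=np.zeros_like(m);cv2.fillConvexPoly(k,q,255);m&=k
    n,L,S,C=cv2.connectedComponentsWithStats(m);return [(C[i].round().astype(int).tolist(),w(c,*C[i],z)[:2].round(3).tolist(),int(S[i,4])) for i in range(1,n) if S[i,4]>12]
for n in('top','scene'):
    c=cap(n)
    print(n,'hop',bones(c,(.37,-.11),(.61,.13),.06));print('  L',bones(c,(.34,.17),(.56,.31),.015));print('  R',bones(c,(.3,-.46),(.53,-.31),.015))
st()
E
python3 cnt.py
```

```text
ee_pos: [0.5952, 0.0087, 0.2633]
contact_force: [0.7, 1.4, -3.1]
t: 25.93
ee_pos: [0.5967, 0.0085, 0.264]
ee_rot: [2.93, 0.002, 1.129]
contact_force: [1.3, -0.8, -1.6]
gripper_width: 0.211
gripper_force: 30.0
top hop [([318, 182], [0.574, -0.017], 41), ([295, 182], [0.574, 0.045], 15)]
  L [([222, 216], [0.488, 0.24], 85), ([221, 230], [0.451, 0.24], 93), ([221, 245], [0.412, 0.24], 93)]
  R []
scene hop [([316, 191], [0.48, -0.018], 83)]
  L [([368, 154], [0.407, 0.258], 42), ([375, 163], [0.455, 0.25], 90)]
  R []
t 26.03 p [0.5979 0.0085 0.2644] rv [2.928 0.004 1.132] F [-0.4 -0.5 -3.3] w 19.9 gf 30.0 q [-0.3  -0.07  2.03  0.42  0.5   0.97]
```

```bash
python3 -m crank '[[0,0,0.02,0,-0.0389,0,-1],[0,0,0.02,0,-0.0389,0,-1],[0,0,0,0,0,0,-1],[0,0,0,0,0,0,-1]]'|sed -n '2,4p'
python3 -m crank '[[0,0,0,0,0,0,-1],[0,0,0,0,0,0,-1],[0,0,0,0,0,0,-1],[0,0,0,0,0,0,-1]]'|sed -n '4p'
python3 cnt.py; python3 -c "
from h import *
print(np.mean([ (cap('scene'),arm.get_state()['contact_force'])[1] for _ in range(6)],0))"
```

```text
ee_pos: [0.5986, 0.0184, 0.2665]
ee_rot: [-2.841, -0.025, -1.288]
contact_force: [-0.2, 1.1, -2.8]
contact_force: [0.6, -0.1, -2.7]
top hop [([304, 188], [0.559, 0.021], 95), ([319, 202], [0.523, -0.02], 17)]
  L [([221, 216], [0.488, 0.241], 87), ([221, 230], [0.451, 0.241], 95), ([221, 245], [0.412, 0.239], 92)]
  R []
scene hop [([319, 191], [0.485, -0.011], 152)]
  L [([369, 154], [0.407, 0.263], 29), ([375, 163], [0.456, 0.25], 90)]
  R []
t 26.8 p [0.5973 0.0187 0.2656] rv [-2.841 -0.026 -1.289] F [ 0.1  0.7 -2.1] w 19.8 gf 30.0 q [-0.32 -0.09  2.14  0.78  0.39  0.6 ]
[-0.07988501 -0.23618696 -2.71755678]
```

```bash
python3 -m crank '[[0.06,0,0.1,0,0,0,-1],[-0.06,0,-0.1,0,0,0,-1],[0.06,0,0.1,0,0,0,-1],[-0.06,0,-0.1,0,0,0,-1],[0.06,0,0.1,0,0,0,-1],[0,0,0,0,0,0,-1],[0,0,0,0,0,0,-1],[0,0,0,0,0,0,-1]]'|sed -n '2,4p'
python3 cnt.py; python3 -c "
from h import *
print(np.mean([ (cap('scene'),arm.get_state()['contact_force'])[1] for _ in range(6)],0))
c=arm.capture('top');hsv=cv2.cvtColor(c['pixels'],cv2.COLOR_RGB2HSV);m=cv2.inRange(hsv,(4,110,50),(18,255,255))
for v in range(165,235):
  r=''.join('#' if a else '.' for a in m[v,280:345]);
  if '#' in r:print(v,r)"
```

```text
ee_pos: [0.6139, 0.0181, 0.2931]
ee_rot: [-2.839, -0.026, -1.296]
contact_force: [0.4, -0.0, -4.2]
top hop [([305, 178], [0.585, 0.019], 106), ([320, 192], [0.548, -0.021], 19)]
  L [([222, 216], [0.488, 0.24], 88), ([221, 230], [0.451, 0.241], 93), ([221, 245], [0.412, 0.24], 95)]
  R []
scene hop [([321, 191], [0.491, -0.007], 193)]
  L [([376, 162], [0.457, 0.253], 80)]
  R []
t 27.87 p [0.6135 0.0183 0.2924] rv [-2.84  -0.026 -1.294] F [ 0.1  0.4 -4. ] w 19.9 gf 30.0 q [-0.31 -0.1   2.06  0.66  0.43  0.74]
[ 0.1271905  -0.21690122 -3.01881585]
177 .............................##############......................
178 ....##############..........###############......................
179 ...########################################......................
180 ...########..##########.##.......................................
192 .....................................#######.....................
193 ....................................#########....................
194 ......................................##.###.....................
```

```bash
python3 -m crank '[[0,0,0.1,0,0,0,-1],[0,0,0.12,0,0,0,-1],[0,0,0.12,0,0,0,-1],[0,0,0.12,0,0,0,-1],[0,0,0.06,0,0,0,-1],[0,0,0,0,0,0,-1],[0,0,0,0,0,0,-1]]'|sed -n '2,4p'
python3 cnt.py; python3 -c "
from h import *
print(np.mean([ (cap('scene'),arm.get_state()['contact_force'])[1] for _ in range(6)],0))
c=arm.capture('scene');hsv=cv2.cvtColor(c['pixels'],cv2.COLOR_RGB2HSV);m=cv2.inRange(hsv,(4,110,50),(18,255,255))
for v in range(40,235):
  r=''.join('#' if a else '.' for a in m[v,260:385]);
  if '#' in r:print(v,r)"
```

```text
ee_pos: [0.6121, 0.0188, 0.4208]
ee_rot: [-2.841, -0.026, -1.291]
contact_force: [-0.7, -1.0, -3.3]
top hop [([298, 169], [0.608, 0.035], 112), ([321, 185], [0.565, -0.025], 31)]
  L [([222, 216], [0.488, 0.24], 88), ([221, 230], [0.451, 0.24], 96), ([222, 245], [0.412, 0.239], 97)]
  R []
scene hop [([321, 191], [0.491, -0.005], 202)]
  L [([365, 156], [0.408, 0.247], 61), ([375, 162], [0.454, 0.251], 81)]
  R []
t 28.9 p [0.6113 0.019  0.4175] rv [-2.842 -0.025 -1.283] F [ 0.5  0.1 -3.7] w 20.1 gf 30.0 q [-0.31 -0.2   1.83  0.39  0.73  1.06]
[ 0.20800343 -0.25315964 -2.88749146]
40 ..............................................................................................###############################
41 ...............................................................................................##########.############.######
42 ..............................................................................................###############################
43 ..............................................................................................############################
[... 10706 characters left out ...]
..................................................
198 ...........................................................###.#.............................................................
199 ............................................................###..............................................................
200 .............................................................#...............................................................
233 .....................................................................................#.......................................
234 ...................................................................................###.......................................
```

```bash
python3 slip.py g3.png; python3 -c "
from h import *
print(np.mean([ (cap('scene'),arm.get_state()['contact_force'])[1] for _ in range(14)],0))
for n in('g2','g3'):
  hsv=cv2.cvtColor(cv2.imread(f'pics/{n}.png'),cv2.COLOR_BGR2HSV);m=cv2.inRange(hsv,(4,110,50),(18,255,255))
  print(n)
  for v in range(130,400,5):
    r=''.join('#' if a else '.' for a in m[v,220:420:3]);
    if '#' in r:print(v,r)"
```

```text
[([272.6, 300.4], 229), ([360.8, 303.5], 269), ([323.8, 324.0], 448), ([324.4, 360.7], 2067)]
[([272.0, 301.8], 274), ([360.8, 302.6], 241), ([320.5, 362.0], 1830)]
t 29.3 p [0.6121 0.0187 0.4199] rv [-2.841 -0.025 -1.288] F [-0.6  1.2 -2.8] w 19.9 gf 30.0 q [-0.31 -0.2   1.82  0.39  0.73  1.06]
[ 0.00965716  0.76314775 -0.0101681 ]
[-0.19399789  0.21790704 -2.82350518]
g2
275 ..................##...........................#...................
280 .................#...........................#.....................
285 ..................##.........................##.#..................
290 ..................#...........................#.#..................
295 ................#.#............................#...................
300 ...............................................#...................
305 ................#..............................#...................
310 ................##.............................#...................
320 ................####....#########.#..........###...................
325 ................#..#...###################...###...................
330 
[... 1170 characters left out ...]
.#..............................#...................
320 ................####.........................#.....................
325 ................####...........................##..................
330 ..................#...........................##...................
345 ......................................................#.###########
350 ..............................................#....#.#....##..#...#
355 ..#..#....#....#.#..##..#..#....#....#..........#....#.#.##...###..
360 .###...#..#...###.#.#.###.##...#.###....####.....#.###.##...###..##
365 ...#.#..#...#.....###..#.....#.###......#....#...##...####.###.#.#.
370 .#..###...##.##.###....#.##.####....##....#...#...####..#..#.......
```

```bash
python3 -m crank '[[0,0,0,0,0.0389,0,-1],[0,0,0,0,0.0389,0,-1],[0,0,0,0,0.0389,0,-1],[0,0,0,0,0.0389,0,-1],[0,0,0,0,0.0389,0,-1],[0,0,0,0,0.0389,0,-1],[0,0,0,0,0.0389,0,-1],[0,0,0,0,0,0,-1],[0,0,0,0,0,0,-1]]'|sed -n '2,4p'
python3 -m crank '[[-0.02,-0.08,0,0,0,0,-1],[-0.035,-0.14,0,0,0,0,-1],[-0.035,-0.15,0,0,0,0,-1],[-0.035,-0.15,0,0,0,0,-1],[-0.035,-0.15,0,0,0,0,-1],[-0.035,-0.15,0,0,0,0,-1],[-0.035,-0.15,0,0,0,0,-1],[-0.035,-0.15,0,0,0,0,-1],[-0.035,-0.15,0,0,0,0,-1],[-0.035,-0.15,0,0,0,0,-1]]'|sed -n '2,4p'
python3 -m crank '[[-0.035,-0.15,0,0,0,0,-1],[-0.02,-0.09,0,0,0,0,-1],[0,0,-0.06,0,0,0,-1],[0,0,-0.1,0,0,0,-1],[0,0,-0.1,0,0,0,-1],[0,0,-0.06,0,0,0,-1],[0,0,0,0,0,0,-1]]'|sed -n '2,4p'
python3 cnt.py; python3 -c "
from h import *
for n in('top','scene'):
 c=arm.capture(n);hsv=cv2.cvtColor(c['pixels'],cv2.COLOR_RGB2HSV);m=cv2.inRange(hsv,(4,110,50),(18,255,255))
 for v in range(180,235):
  r=''.join('#' if a else '.' for a in m[v,280:345]);
  if '#' in r:print(v,r)"
```

```text
ee_pos: [0.615, 0.0185, 0.4165]
ee_rot: [-3.114, -0.009, 0.008]
contact_force: [-0.4, -0.1, -3.0]
ee_pos: [0.5268, -0.337, 0.4238]
ee_rot: [-3.121, -0.009, -0.007]
contact_force: [1.0, 0.6, -1.7]
ee_pos: [0.5129, -0.3945, 0.339]
ee_rot: [-3.115, -0.009, 0.004]
contact_force: [-0.0, -0.5, -3.5]
top hop [([309, 217], [0.483, 0.008], 156), ([318, 225], [0.464, -0.015], 28)]
  L [([221, 216], [0.488, 0.241], 83), ([220, 230], [0.451, 0.243], 83), ([221, 245], [0.412, 0.239], 86)]
  R []
scene hop [([321, 191], [0.491, -0.005], 201)]
  L [([365, 156], [0.408, 0.247], 61), ([375, 162], [0.453, 0.251], 81)]
  R []
t 32.27 p [ 0.514  -0.3956  0.3429] rv [-3.118e+00 -9.000e-03 -1.000e-03] F [-0.7  0.6 -2. ] w 19.9 gf 30.0 q [-0.84  0.41  1.02  0.02  1.72  0.73]
211 ......................................##.........................
212 ....................................#####........................
213 ...................####.#.########.######........................
214 ...................###############.#####.........................
215 ...................#####################.............
[... 1412 characters left out ...]

192 ....................................#####.##########.............
193 ....................................####....#....###.............
194 ....................................#####.....#.####.............
195 ....................................#####.#####..####............
196 ....................................####..######.####............
197 .....................................#####.#..#####..............
198 .......................................#.###.....................
199 ........................................###......................
200 .........................................#.......................
234 ................................................................#
```

```bash
python3 slip.py g4.png; python3 -c "
from h import *
print(np.mean([ (cap('scene'),arm.get_state()['contact_force'])[1] for _ in range(14)],0))
c=arm.capture('top');hsv=cv2.cvtColor(c['pixels'],cv2.COLOR_RGB2HSV);m=cv2.inRange(hsv,(4,110,50),(18,255,255))
print(px(c,[[.514,-.3956,.36],[.4,-.39,.25]]))
for v in range(150,330,2):
  r=''.join('#' if a else '.' for a in m[v,400:540:2]);
  if '#' in r:print(v,r)
hsv=cv2.cvtColor(cv2.imread('pics/g4.png'),cv2.COLOR_BGR2HSV);m=cv2.inRange(hsv,(4,110,50),(18,255,255))
for v in range(230,350,5):
    r=''.join('#' if a else '.' for a in m[v,220:420:3]);
    if '#' in r:print(v,r)"
```

```text
[([272.6, 300.4], 229), ([360.8, 303.5], 269), ([323.8, 324.0], 448), ([324.4, 360.7], 2067)]
[([272.2, 301.8], 284), ([359.8, 300.3], 222), ([324.4, 361.9], 2242)]
t 32.42 p [ 0.515  -0.3964  0.3436] rv [-3.119e+00 -9.000e-03 -1.000e-03] F [-0.   0.5 -3.5] w 19.6 gf 30.0 q [-0.84  0.41  1.02  0.02  1.73  0.73]
[ 0.07575607 -0.07076257  0.0053742 ]
[-0.01615116 -0.07732035 -2.91369328]
[[514.62536931 194.14589684]
 [492.52299238 251.74584867]]
172 .........................................................#............
174 .........................................................#............
275 ..................##..........................##...................
280 .................###.........................###...................
285 ..................#..........................#..#..................
290 ..................#...........................###..................
295 ................###.............................#..................
300 ................##.............................##..................
310 ................#..............................#...................
315 ...............................................#...................
320 ................#..#.........................###...................
325 ..................##.........................#.##..................
330 ................#..................................................
```

```bash
python3 -m crank '[[0,0,-0.08,0,0,0,-1],[0,0,-0.14,0,0,0,-1],[0,0,-0.14,0,0,0,-1],[0,0,-0.14,0,0,0,-1],[0,0,-0.12,0,0,0,-1],[0,0,-0.08,0,0,0,-1],[0,0,-0.04,0,0,0,-1],[0,0,0,0,0,0,-1]]'|sed -n '2,4p'
python3 -m crank '[[0,0,-0.032,0,0,0,-1],[0,0,-0.032,0,0,0,-1],[0,0,-0.032,0,0,0,-1],[0,0,-0.032,0,0,0,-1],[0,0,0,0,0,0,-1]]'|sed -n '2,4p'
python3 -c "
from h import *
print(arm.get_state()['ft_torque'])"
```

```text
ee_pos: [0.5136, -0.3951, 0.1526]
ee_rot: [-3.111, -0.009, 0.011]
contact_force: [0.6, 0.2, -2.3]
ee_pos: [0.514, -0.3956, 0.1218]
ee_rot: [-3.113, -0.009, 0.008]
contact_force: [-0.8, -0.0, -3.7]
[ 0.04899998 -0.14708394 -0.03935121]
```

```bash
python3 -m crank '[[0,0,-0.03,-0.0084,0,0,-1],[0,0,-0.03,0,0,0,-1],[0,0,-0.03,0,0,0,-1],[0,0,-0.03,0,0,0,-1],[0,0,0,0,0,0,-1]]'|sed -n '2,4p'
python3 -m crank '[[0,0,-0.02,0,0,0,-1],[0,0,-0.02,0,0,0,-1],[0,0,-0.02,0,0,0,-1],[0,0,0,0,0,0,-1]]'|sed -n '2,4p'
python3 -m crank '[[0,0,-0.02,0,0,0,-1],[0,0,-0.02,0,0,0,-1],[0,0,-0.02,0,0,0,-1],[0,0,0,0,0,0,-1]]'|sed -n '2,4p'
python3 -c "
from h import *
print(arm.get_state()['ft_torque'])"
```

```text
ee_pos: [0.5149, -0.3964, 0.0928]
ee_rot: [-3.141, -0.009, 0.005]
contact_force: [0.8, -0.1, 1.2]
ee_pos: [0.5142, -0.3961, 0.0774]
ee_rot: [-3.141, -0.009, 0.007]
contact_force: [1.9, -0.8, 1.5]
ee_pos: [0.5137, -0.3956, 0.0618]
ee_rot: [-3.14, -0.009, 0.009]
contact_force: [2.0, -1.0, -0.3]
[-0.15004415  0.05760053  0.07836183]
```

```bash
python3 -m crank '[[0,0,-0.02,0,0,0,-1],[0,0,-0.02,0,0,0,-1],[0,0,-0.02,0,0,0,-1],[0,0,-0.02,0,0,0,-1],[0,0,-0.02,0,0,0,-1],[0,0,-0.02,0,0,0,-1],[0,0,0,0,0,0,-1]]'|sed -n '2,4p'
python3 -m crank '[[0,0,-0.02,0,0,0,-1],[0,0,-0.016,0,0,0,-1],[0,0,-0.01,0,0,0,-1],[0,0,0,0,0,0,-1]]'|sed -n '2,4p'
python3 -c "
from h import *
print(arm.get_state()['ft_torque'])"
```

```text
ee_pos: [0.5138, -0.3957, 0.0319]
ee_rot: [-3.14, -0.009, 0.008]
contact_force: [0.4, -0.1, -0.1]
ee_pos: [0.5143, -0.396, 0.0212]
ee_rot: [-3.141, -0.009, 0.007]
contact_force: [1.1, -0.3, -0.2]
[0.02182292 0.10613894 0.02045059]
```

```bash
python3 -m crank '[[0,0,-0.012,0,0,0,-1],[0,0,-0.008,0,0,0,-1],[0,0,0,0,0,0,-1],[0,0,0,0,0,0,-1]]'|sed -n '2,4p'
python3 -m crank '[[0,0,-0.004,0,0,0,-1],[0,0,0,0,0,0,-1]]'|sed -n '2,4p'
```

```text
ee_pos: [0.5147, -0.3963, 0.0169]
ee_rot: [-3.141, -0.009, 0.005]
contact_force: [1.4, -0.2, -1.3]
ee_pos: [0.5147, -0.3963, 0.0166]
ee_rot: [3.141, 0.009, -0.005]
contact_force: [0.8, 0.5, 3.9]
```

```bash
python3 -m crank '[[0,0,0,0,0,0,0],[0,0,0,0,0,0,0],[0,0,0,0,0,0,0],[0,0,0,0,0,0,0.3],[0,0,0,0,0,0,0.3],[0,0,0,0,0,0,0.3],[0,0,0.06,0,0,0,0.3],[0,0,0.12,0,0,0,0.6],[0,0,0.14,0,0,0,1],[0,0,0.14,0,0,0,1]]'|sed -n '2,4p'
python3 -m crank '[[0,0.12,0.12,0,0,0,1],[0,0.14,0.06,0,0,0,1],[0,0.16,0.06,0,0,0,1],[0,0.16,0,0,0,0,1],[0,0.16,0,0,0,0,1],[0,0.16,0,0,0,0,1],[0,0.16,0,0,0,0,1],[0,0.16,0,0,0,0,1],[0,0.16,0,0,0,0,1],[0,0.16,0,0,0,0,1]]'|sed -n '2,4p'
python3 cnt.py; python3 -c "
from h import *
c=arm.capture('top');hsv=cv2.cvtColor(c['pixels'],cv2.COLOR_RGB2HSV);m=cv2.inRange(hsv,(4,90,25),(18,255,255))
k=c['pixels'].max(2)<60
for v in range(175,285,2):
  r=''.join('#' if a else ('o' if b else '.') for a,b in zip(m[v,425:485],k[v,425:485]));print(v,r)"
```

```text
ee_pos: [0.5141, -0.3957, 0.1313]
ee_rot: [-3.14, -0.009, 0.008]
contact_force: [0.6, -1.1, 0.7]
ee_pos: [0.5142, -0.011, 0.1903]
ee_rot: [-3.142, -0.008, 0.005]
contact_force: [0.4, -0.2, 0.5]
top hop [([310, 219], [0.477, 0.006], 205)]
  L [([221, 216], [0.487, 0.24], 90), ([221, 230], [0.451, 0.241], 92), ([222, 245], [0.412, 0.239], 94)]
  R []
scene hop [([312, 188], [0.461, -0.018], 38), ([324, 192], [0.499, -0.001], 171)]
  L [([365, 156], [0.408, 0.246], 60), ([375, 163], [0.456, 0.249], 91)]
  R []
t 38.52 p [ 0.5138 -0.0072  0.1902] rv [-3.139 -0.018  0.006] F [-0.7 -0.4  0.4] w 93.1 gf 0.0 q [-0.23  0.22  1.66  0.    1.27  1.33]
175 ............................................................
177 ............................................................
179 ............................................................
181 ............................................................
183 ............................................................
185 ..................................ooooooo...................
187 ..................................ooooooo.................
[... 2422 characters left out ...]
..........o.................................oo....
265 ....................o..................................o....
267 ....................o..................................oo...
269 ....................o..................................o....
271 ............................................................
273 ............................................................
275 ............................................................
277 ............................................................
279 ............................................................
281 ............................................................
283 ............................................................
```

Pan R is back flat and empty, with all three of its bones in the hopper. Now I'll check pan L's handle numerically and go there.

```bash
python3 -m crank '[[0.014,0.15,0,0,0,0,1],[0.014,0.15,0,0,0,0,1],[0.014,0.15,0,0,0,0,1],[0.014,0.15,0,0,0,0,1],[0.014,0.15,0,0,0,0,1],[0.014,0.15,0,0,0,0,1],[0.008,0.1,0,0,0,0.01,1],[0,0,0,0,0,0,1],[0,0,0,0,0,0,1]]'|sed -n '2,4p'
python3 -c "
from h import *
c=cap('wrist','g5.png');st()
k=(c['pixels'].max(2)<60).astype(np.uint8);k[:, :260]=0;k[:,380:]=0;k[225:]=0
n,L,S,C=cv2.connectedComponentsWithStats(k)
for i in range(1,n):
  if S[i,4]>200:
    x,y,ww,h,a=S[i];print(S[i],C[i]);
    P=np.array([w(c,u,v,.042)[:2] for v,u in np.argwhere(L==i)]);r=cv2.fitLine(P.astype(np.float32),cv2.DIST_L2,0,.01,.01).ravel();print(r,np.degrees(np.arctan2(r[1],r[0])),P.min(0),P.max(0))"
```

```text
ee_pos: [0.5381, 0.237, 0.1896]
ee_rot: [3.14, 0.06, -0.006]
contact_force: [0.6, 0.2, -0.1]
t 39.37 p [0.538  0.236  0.1897] rv [ 3.14   0.058 -0.006] F [-0.   0.3  0.7] w 93.1 gf 0.0 q [ 0.22  0.35  1.48 -0.    1.32  1.76]
[ 271  133   82   78 1810] [311.04640884 180.48618785]
[0.9991793  0.04050641 0.5450341  0.24337876] 2.3214812 [0.51135365 0.19804791] [0.595015   0.28570865]
```

```bash
python3 -m crank '[[-0.004,0.027,-0.1,0,0,0,1],[0,0,-0.14,0,0,0,1],[0,0,-0.14,0,0,0,1],[0,0,-0.14,0,0,0,1],[0,0,-0.1,0,0,0,1],[0,0,-0.05,0,0,0,1],[0,0,-0.03,0,0,0,1],[0,0,0,0,0,0,-1],[0,0,0,0,0,0,-1],[0,0,0,0,0,0,-1]]'|sed -n '2,4p'
python3 -m crank '[[0,0,0,0,0,0,-1],[0,0,0,0,0,0,-1],[0,0,0,0,0,0,-1],[0,0,0,0,0,0,-1],[0,0,0,0,0,0,-1],[0,0,0,0,0,0,-1],[0,0,0,0,0,0,-1],[0,0,0,0,0,0,-1],[0,0,0,0,0,0,-1],[0,0,0,0,0,0,-1]]'
python3 -m crank '[[0,0,0,0,0,0,-1],[0,0,0,0,0,0,-1],[0,0,0.01,0,0,0,-1],[0,0,0.02,0,0,0,-1],[0,0,0.03,0,0,0,-1],[0,0,0.03,0,0,0,-1],[0,0,0.03,0,0,0,-1],[0,0,0,0,0,0,-1],[0,0,0,0,0,0,-1]]'
```

```text
ee_pos: [0.538, 0.2435, 0.0165]
ee_rot: [-3.141, -0.057, 0.001]
contact_force: [0.7, 0.0, -0.4]
t: 41.03
ee_pos: [0.5366, 0.2439, 0.015]
ee_rot: [3.141, 0.059, -0.006]
contact_force: [0.9, -1.8, -0.5]
gripper_width: 0.211
gripper_force: 30.0
t: 41.78
ee_pos: [0.5373, 0.2442, 0.0461]
ee_rot: [-3.141, -0.058, 0.002]
contact_force: [0.1, -0.4, -2.9]
gripper_width: 0.211
gripper_force: 30.0
```

```bash
python3 -m crank '[[0,0,0.06,0,0,0,-1],[0,0,0.12,0,0,0,-1],[0,0,0.14,0,0,0,-1],[0,0,0.14,0,0,0,-1],[0,0,0.14,0,0,0,-1],[0,0,0.14,0,0,0,-1],[0,0,0.14,0,0,0,-1],[0,0,0.14,0,0,0,-1],[0,0,0.12,0,0,0,-1],[0,0,0.06,0,0,0,-1]]'|sed -n '2p;4p'
python3 -m crank '[[0.02,-0.06,0,0,0,-0.002,-1],[0.03,-0.1,0,0,0,-0.002,-1],[0.03,-0.12,0,0,0,-0.002,-1],[0.03,-0.12,0,0,0,-0.002,-1],[0.03,-0.12,0,0,0,-0.002,-1],[0.03,-0.12,0,0,0,-0.002,-1],[0.03,-0.12,0,0,0,0,-1],[0.02,-0.1,0,0,0,0,-1],[0.01,-0.06,0,0,0,0,-1],[0,-0.02,0,0,0,0,-1]]'|sed -n '2p;4p'
python3 -m crank '[[0,0,-0.06,0,0,0,-1],[0,0,-0.1,0,0,0,-1],[0,0,-0.1,0,0,0,-1],[0,0,-0.08,0,0,0,-1],[0,0,-0.02,0,0,0,-1],[0,0,0,0,0,0,-1],[0,0,0,0,0,0,-1]]'
python3 cnt.py
```

```text
ee_pos: [0.5374, 0.2442, 0.3495]
contact_force: [0.0, -0.3, -3.4]
ee_pos: [0.5943, 0.0065, 0.3442]
contact_force: [-0.4, 1.1, -3.7]
t: 44.03
ee_pos: [0.5944, 0.0098, 0.2559]
ee_rot: [-3.141, -0.0, 0.004]
contact_force: [-0.7, 0.4, -3.0]
gripper_width: 0.211
gripper_force: 30.0
top hop [([305, 183], [0.572, 0.018], 177), ([304, 199], [0.529, 0.02], 175), ([303, 217], [0.485, 0.022], 155)]
  L []
  R []
scene hop [([321, 191], [0.491, -0.004], 204)]
  L []
  R []
t 44.13 p [0.5951 0.0093 0.2569] rv [ 3.141 -0.    -0.   ] F [-0.1 -0.1 -3.4] w 19.7 gf 30.0 q [-0.17  0.32  1.36 -0.    1.46  1.4 ]
```

```bash
python3 -m crank '[[0,0,0.01,0,-0.0389,0,-1],[0,0,0.01,0,-0.0389,0,-1],[0.02,0,0.01,0,-0.0389,0,-1],[0.02,0,0.01,0,-0.0389,0,-1],[0.02,0,0.01,0,-0.0389,0,-1],[0.02,0,0.01,0,-0.0389,0,-1],[0,0,0,0,-0.0389,0,-1],[0,0,0,0,-0.0389,0,-1],[0,0,0,0,0,0,-1],[0,0,0,0,0,0,-1]]'
python3 -m crank '[[0.06,0,0.08,0,0,0,-1],[-0.06,0,-0.08,0,0,0,-1],[0.06,0,0.08,0,0,0,-1],[-0.06,0,-0.08,0,0,0,-1],[0,0,0,0,0,0,-1],[0,0,0,0,0,0,-1]]'|sed -n '2p;4p'
python3 cnt.py;python3 -c "
from h import *
print(np.mean([ (cap('scene'),arm.get_state()['contact_force'])[1] for _ in range(10)],0))"
```

```text
t: 44.97
ee_pos: [0.6175, 0.0191, 0.2722]
ee_rot: [-2.838, -0.025, -1.286]
contact_force: [0.4, -0.6, -2.4]
gripper_width: 0.208
gripper_force: 30.0
ee_pos: [0.618, 0.0192, 0.2715]
contact_force: [-0.5, -0.4, -2.3]
top hop [([305, 177], [0.588, 0.018], 100), ([320, 191], [0.551, -0.021], 17)]
  L []
  R []
scene hop [([317, 185], [0.461, -0.0], 300)]
  L []
  R []
t 45.57 p [0.6191 0.0188 0.2731] rv [-2.838 -0.026 -1.29 ] F [ 0.4 -0.4 -1.4] w 19.5 gf 30.0 q [-0.31 -0.06  2.08  0.74  0.39  0.66]
[ 0.21728679  0.0671081  -2.41772703]
```

```bash
python3 -m crank '[[0,0,0.1,0,0,0,-1],[0,0,0.12,0,0,0,-1],[0,0,0.12,0,0,0,-1],[0,0,0.06,0,0,0,-1],[0,0,0,0,0.0389,0,-1],[0,0,0,0,0.0389,0,-1],[0,0,0,0,0.0389,0,-1],[0,0,0,0,0.0389,0,-1],[0,0,0,0,0.0389,0,-1],[0,0,0,0,0.0389,0,-1]]'|sed -n '2,4p'
python3 -m crank '[[0,0,0,0,0.0389,0,-1],[0,0,0,0,0,0,-1],[0,0,0,0,0,0,-1]]'|sed -n '2,4p'
python3 cnt.py;python3 -c "
from h import *
for n in('top','scene'):
 c=arm.capture(n);hsv=cv2.cvtColor(c['pixels'],cv2.COLOR_RGB2HSV);m=cv2.inRange(hsv,(4,110,50),(18,255,255))
 for v in range(160,240):
  r=''.join('#' if a else '.' for a in m[v,260:360]);
  if '#' in r:print(v,r)"
```

```text
ee_pos: [0.6179, 0.019, 0.373]
ee_rot: [-3.108, -0.009, -0.18]
contact_force: [1.8, -0.6, -2.5]
ee_pos: [0.6197, 0.0189, 0.3674]
ee_rot: [-3.111, -0.008, 0.01]
contact_force: [-0.2, -0.2, -2.6]
top hop []
  L []
  R []
scene hop [([320, 186], [0.47, 0.005], 410)]
  L []
  R []
t 47.25 p [0.6175 0.0192 0.3711] rv [-3.112e+00 -8.000e-03  2.000e-03] F [-0.8 -0.2 -2.4] w 20.0 gf 30.0 q [-0.17  0.34  1.06  0.03  1.75  1.4 ]
172 ...........................................................##.......................................
173 ..........................................................#####.....................................
174 ..........................................................#####.....................................
175 ............................................####........#######.....................................
176 ...........................................####################.....................................
177 ...........................................#####################.#..................................
178 ...........................................
[... 2507 characters left out ...]
.......................................................#..............
234 ...................................................................................###..............
235 .................................................................................#####..............
236 ...............................................................................##.#....#............
237 .............................................................................###....#..##...........
238 ...........................................................................###.##....#..#...........
239 ..........................................................................##..##.##...##.#..........
```

```bash
python3 -m crank '[[-0.03,0.09,0,-0.0084,0,0,-1],[-0.046,0.13,0,0,0,0,-1],[-0.046,0.13,0,0,0,0,-1],[-0.046,0.13,0,0,0,0,-1],[-0.046,0.13,0,0,0,0,-1],[-0.046,0.13,0,0,0,0,-1],[-0.046,0.13,0,0,0,0,-1],[-0.016,0.04,0,0,0,0,-1],[0,0,0,0,0,0,-1]]'|sed -n '2,4p'
python3 -m crank '[[0,0,-0.08,0,0,0,-1],[0,0,-0.14,0,0,0,-1],[0,0,-0.14,0,0,0,-1],[0,0,-0.14,0,0,0,-1],[0,0,-0.14,0,0,0,-1],[0,0,-0.12,0,0,0,-1],[0,0,-0.08,0,0,0,-1],[0,0,-0.04,0,0,0,-1],[0,0,0,0,0,0,-1]]'|sed -n '2,4p'
python3 -m crank '[[0,0,-0.03,0,0,0,-1],[0,0,-0.03,0,0,0,-1],[0,0,-0.03,0,0,0,-1],[0,0,-0.03,0,0,0,-1],[0,0,0,0,0,0,-1]]'|sed -n '2,4p'
```

```text
ee_pos: [0.5345, 0.2491, 0.3736]
ee_rot: [-3.136, -0.014, -0.0]
contact_force: [0.1, -0.5, -2.5]
ee_pos: [0.5359, 0.245, 0.1497]
ee_rot: [-3.139, -0.005, 0.011]
contact_force: [-0.5, -0.5, -2.2]
ee_pos: [0.5363, 0.2464, 0.1196]
ee_rot: [-3.139, -0.008, 0.01]
contact_force: [0.1, 0.4, -1.8]
```

```bash
python3 -m crank '[[0,0,-0.025,0,0,0,-1],[0,0,-0.025,0,0,0,-1],[0,0,-0.025,0,0,0,-1],[0,0,-0.02,0,0,0,-1],[0,0,0,0,0,0,-1]]'|sed -n '2,4p'
python3 -m crank '[[0,0,-0.02,0,0,0,-1],[0,0,-0.02,0,0,0,-1],[0,0,-0.02,0,0,0,-1],[0,0,0,0,0,0,-1]]'|sed -n '2,4p'
```

```text
ee_pos: [0.5362, 0.2464, 0.0958]
ee_rot: [-3.139, -0.007, 0.011]
contact_force: [-0.2, 0.5, -2.0]
ee_pos: [0.5363, 0.2464, 0.0811]
ee_rot: [-3.139, -0.007, 0.01]
contact_force: [-0.6, 0.6, -2.7]
```

```bash
python3 -m crank '[[0,0,-0.02,0,0,0,-1],[0,0,-0.02,0,0,0,-1],[0,0,-0.02,0,0,0,-1],[0,0,-0.02,0,0,0,-1],[0,0,-0.02,0,0,0,-1],[0,0,0,0,0,0,-1]]'|sed -n '2,4p'
python3 -m crank '[[0,0,-0.02,0,0,0,-1],[0,0,-0.02,0,0,0,-1],[0,0,-0.02,0,0,0,-1],[0,0,-0.02,0,0,0,-1],[0,0,0,0,0,0,-1]]'|sed -n '2,4p'
python3 -m crank '[[0,0,-0.02,0,0,0,-1],[0,0,-0.016,0,0,0,-1],[0,0,-0.014,0,0,0,-1],[0,0,0,0,0,0,-1]]'|sed -n '2,4p'
```

```text
ee_pos: [0.5374, 0.2466, 0.0567]
ee_rot: [-3.138, -0.007, 0.007]
contact_force: [1.1, 0.2, 1.4]
ee_pos: [0.5362, 0.2464, 0.036]
ee_rot: [-3.139, -0.007, 0.011]
contact_force: [0.9, 0.4, 0.9]
ee_pos: [0.5365, 0.2465, 0.0238]
ee_rot: [-3.139, -0.007, 0.009]
contact_force: [1.1, -0.3, -0.6]
```

```bash
python3 -m crank '[[0,0,-0.015,0,0,0,-1],[0,0,-0.01,0,0,0,-1],[0,0,0,0,0,0,-1]]'|sed -n '2,4p'
python3 -m crank '[[0,0,-0.006,0,0,0,-1],[0,0,-0.004,0,0,0,-1],[0,0,0,0,0,0,-1]]'|sed -n '2,4p'
```

```text
ee_pos: [0.5368, 0.2465, 0.018]
ee_rot: [-3.139, -0.007, 0.008]
contact_force: [1.7, 0.3, 0.7]
ee_pos: [0.5372, 0.2466, 0.016]
ee_rot: [-3.138, -0.007, 0.007]
contact_force: [1.0, -0.3, 0.7]
```

Released height reached; I'll open, retreat and check everything.

```bash
python3 -m crank '[[0,0,-0.004,0,0,0,-1],[0,0,0,0,0,0,0],[0,0,0,0,0,0,0],[0,0,0,0,0,0,0],[0,0,0,0,0,0,0.3],[0,0,0,0,0,0,0.3],[0,0,0,0,0,0,0.3],[0,0,0.06,0,0,0,0.3],[0,0,0.12,0,0,0,0.6],[0,0,0.14,0,0,0,1]]'|sed -n '2,4p'
python3 -m crank '[[0,0,0.14,0,0,0,1],[0,0,0.14,0,0,0,1],[0,0,0.14,0,0,0,1],[-0.1,0,0.06,0,0,0,1],[-0.14,0,0,0,0,0,1],[-0.14,0,0,0,0,0,1],[-0.14,0,0,0,0,0,1],[-0.1,0,0,0,0,0,1],[0,0,0,0,0,0,1],[0,0,0,0,0,0,1]]'|sed -n '2,4p'
python3 cnt.py;python3 -c "
from h import *
c=arm.capture('top');P=c['pixels'];hsv=cv2.cvtColor(P,cv2.COLOR_RGB2HSV);m=cv2.inRange(hsv,(4,90,25),(18,255,255))
k=P.max(2)<60;g=(P[...,1].astype(int)>P[...,0]+25)&(P[...,1]>P[...,2].astype(int)+25)
def show(u0,u1,v0,v1,s=2):
 for v in range(v0,v1,s): print(v,''.join('#' if m[v,u] else 'o' if k[v,u] else 'g' if g[v,u] else '+' if P[v,u].min()>165 else '.' for u in range(u0,u1)))
show(140,250,170,272,3);show(283,340,190,240);show(365,425,186,245,3);show(425,485,180,280,4)"
```

```text
ee_pos: [0.5352, 0.2461, 0.0937]
ee_rot: [-3.14, -0.007, 0.016]
contact_force: [0.8, 1.0, -0.3]
ee_pos: [0.3813, 0.2468, 0.2156]
ee_rot: [-3.138, -0.009, 0.005]
contact_force: [0.7, 0.1, -0.1]
top hop [([309, 216], [0.485, 0.007], 309), ([307, 240], [0.425, 0.013], 107)]
  L []
  R []
scene hop [([320, 186], [0.47, 0.005], 406)]
  L []
  R []
t 53.53 p [0.3831 0.2467 0.2154] rv [-3.138 -0.007  0.005] F [0.5 0.3 0. ] w 92.9 gf 0.0 q [0.32 0.09 1.75 0.   1.3  1.89]
170 ..............................................................................................................
173 ..............................................................................................................
176 ..............................................................................................................
179 ............................................................................ooooo.............................
182 ............................................................................ooooo.............................
185 .....................................................
[... 7052 characters left out ...]
...........................................oo.....
240 ...................o..................................o.....
244 ...................o..................................o.....
248 ...................o..................................oo....
252 ...................o..................................oo....
256 ....................o.................................oo....
260 ......................................................oo....
264 .......................................................o....
268 ....................o..................................o....
272 ............................................................
276 ............................................................
```

```bash
python3 -m crank '[[0,0,0.12,0,0,0,1],[0,-0.15,0.1,0,0,0,1],[0,-0.16,0,0,0,0,1],[0,-0.16,0,0,0,0,1],[0,-0.16,0,0,0,0,1],[0,-0.16,0,0,0,0,1],[0,-0.16,0,0,0,0,1],[0,0,0,0,0,0,1],[0,0,0,0,0,0,1]]'|sed -n '1,4p'
python3 -c "
from h import *
c=arm.capture('top');P=c['pixels'];hsv=cv2.cvtColor(P,cv2.COLOR_RGB2HSV);m=cv2.inRange(hsv,(4,90,25),(18,255,255))
k=P.max(2)<60
for v in range(176,272,3): print(v,''.join('#' if m[v,u] else 'o' if k[v,u] else '.' for u in range(150,250)))
print(px(c,[[.5945,.2465,.042],[.5095,.2465,.042],[.3635,.294,.04],[.3635,.199,.04]]).round())"
```

```text
t: 54.33
ee_pos: [0.3831, 0.0091, 0.2681]
ee_rot: [-3.138, 0.004, 0.008]
contact_force: [-0.7, -0.3, 1.0]
176 ....................................................................................................
179 ..................................................................ooooo.............................
182 ..................................................................ooooo.............................
185 ..................................................................ooooo.............................
188 ..................................................................ooooo.............................
191 .................................................................oooooo.............................
194 ..................................................................ooooo.............................
197 ..................................................................ooooo.............................
200 ..................................................................ooooo.............................
203 .............................................
[... 1718 characters left out ...]
.................
254 ...................#......#.........................................................................
257 ....................................................................................................
260 ....................................................................................................
263 ....................................................................................................
266 ....................................................................................................
269 ....................................................................................................
[[218. 175.]
 [217. 207.]
 [198. 264.]
 [235. 264.]]
```

```bash
python3 -c "
from h import *
print(arm.hand_in())"
```

```text
the job is handed in; nothing more can be done
None
```

I handed the job in at about 54 s. The plug stands upright on the mat with the puller screwed into it. Both pans are empty and back on the bench, released at bench height, with no bones visible outside the hopper. Some bones overlap in the throat, so I couldn't count all six there separately.

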